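# Couple the board vise to its ball mount and latch it

### The job

Fit the circuit-board vise onto its bench mount: pick it up by the bare part of its rail over the socket and, with the latch lever still raised, lower the socket gently over the ball until the skirt sits flush on the steel collar; do not drop it on or force it. Then press the latch lever all the way down, firmly but gently, and let go. Leave the reel, the bin and the meter where they are.

Things in the scene. Friction and masses are not known exactly. Their poses are not given: they have to be found in the camera images.
- vise_rail (a point): Grip point of the loose board vise (0.75 to 0.95 kg), near its centre of mass: middle of its aluminium rail, 20 mm wide (y), 20 mm high, free on both sides from 56 mm towards -x to 32 mm towards +x of here (housing 24 mm below); grip across y from above. 12 mm to -x of the socket's axis, 79 mm above the skirt's underside. Vise axes: z up, -x to the jaws and board, +x to the lever.
- vise_mouth (a point): Centre of the socket's mouth, in the flat underside of the skirt on which the vise starts standing; vise axes. Bell-shaped dark housing 88 mm across, 55 mm high; socket 42 mm wide at the mouth, tapering to 31 mm at 14 mm depth, closed at 49 mm. Home, the skirt lies flush on the mount's collar. The jaws with the board reach x = -167 mm, are 116 mm high and 70 mm wide.
- lever_pin (a point): Fixed on the vise: centre of the latch lever's horizontal pin, which lies along the vise's y axis, 33 mm to +x of the socket's axis and 29 mm above the skirt's underside; vise axes.
- lever_pad (a point): Middle of the upper face of the black thumb pad (20 x 24 mm, 8 mm thick) at the free end of the steel latch lever, 58 mm out from the pin along the lever and 6 mm above that line. Lever axes: x out from the pin to the pad, z off the pad's face; with the lever fully down they are the vise's axes.
- lever (a joint): Latch lever angle, rad: 0 = fully down on its stop (latched), pointing level to the vise's +x; starts raised, 0.75 to 0.94. Stiff: stays where left, takes 4 to 9 N down on the pad, and 10 to 20 N over the last 0.1 rad, as its nose wedges in under the ball. The nose is clear of the ball above 0.6 rad; the lever cannot go fully down unless the ball is home. Over 40 N on it is too much.
- mount: Dark iron mount bolted to the bench, origin under its centre. Disc 110 mm across; on its axis a 52 mm sleeve (32 mm high) and a steel pillar with a flat 86 mm collar; a 28 mm steel ball on a 14 mm neck, ball centre 33 mm above the collar's top. The pillar's height setting is not reported: collar top 44 to 99 mm above the bench. Any facing of the vise will do. Over 45 N from the vise is too much.
- reel_mid (a point): Bystander: grey solder reel on a white spool, 60 mm across, 46 mm high, standing; point at its centre.
- bin_mid (a point): Bystander: open blue parts bin, 120 x 100 mm, 50 mm high; point at its centre, half-way up.
- meter_mid (a point): Bystander: grey hand-held meter lying on its back, 170 x 80 mm, 46 mm high at its black dial; point at its centre, 18 mm up.

How it is judged (in metres and radians):
On the way:
1. the vise's socket is over the ball and its skirt rests on the collar, upright, with the lever still raised and not yet touched (horizontal distance between vise_mouth and mount below 0.005 m and z of vise_mouth in the frame of mount between 0.04 and 0.102 m and angle between vise_mouth's own z axis and vertical below 0.07 rad and value of joint lever above 0.6 rad and contact force between vise and collar above 0.5 N and contact force between the fingers and lever below 0.2 N), for 0.2 s.
At the end, for the whole second after the job is handed in: The vise stands upright (within 0.05 rad) on the mount, its axis within 4 mm of the mount's, its skirt down on the collar (44 to 99 mm above the bench, as the pillar is set); the lever is fully down (within 0.08 rad of its stop); reel, bin and meter are within 20 mm of their starts (horizontal distance between vise_mouth and mount below 0.004 m and z of vise_mouth in the frame of mount between 0.04 and 0.102 m and angle between vise_mouth's own z axis and vertical below 0.05 rad and value of joint lever below 0.08 rad); the robot touches nothing.
It fails at once if the vise is forced onto the mount with more than 45 N while its lever is still up (contact force between vise and mount above 45 N and value of joint lever above 0.4 rad).
It fails at once if the vise is dropped onto the ball (over the mount it moves faster than 0.25 m/s) (linear speed of vise above 0.25 m/s and horizontal distance between vise_mouth and mount below 0.01 m and z of vise_mouth in the frame of mount below 0.12 m).
It fails at once if the latch lever is pressed with more than 40 N (contact force between the fingers and lever above 40 N).
It fails at once if the reel, the bin or the meter is moved by more than 20 mm (distance of any of reel_mid, bin_mid, meter_mid from where it was at the start of the episode above 0.02 m).
It also fails if it takes over 70 s, if anything falls off the work surface, if the arm or the gripper's body presses on something with over 40 N, if the wrist force passes 120 N, or if a joint passes its speed limit or range.

### The arm

A 6-joint arm with a two-finger parallel gripper is mounted at the origin on the work surface. World frame = base frame: x ahead of the robot, y to its left, z up, the work surface at z = 0. Lengths are in mm, angles in rad, forces in N, time in s.
With the tool pointing down it reaches from about 425 to 950 mm from the base axis. Payload 3.5 kg.
Tool frame: the origin (TCP) lies on the mounting face of the last link; the fingertips stand 173 mm ahead of it and the grasp point (between the pads) lies 155 mm ahead of it (manip.tips_ahead is the distance from the TCP to the fingertips, in mm); z points along the fingers, y is the direction in which the jaws open and shut (so a half turn about z gives the same grasp; the last joint's range is limited). The gripper opens to 85 mm and grips with 20 to 120 N. Pads are 22 mm wide; open, the fingers measure 114 mm over their backs; the gripper's body (76 mm by 85 mm) begins 54 mm behind the grasp point. The pads swing forward as they close: fully open they stand 13 mm farther back than shut.
Start: joints at [-1.469, 0.286, 1.577, -0, 1.279, -0.15], TCP at [168.2, -653.695, 404.725] pointing down, gripper open.
Joint ranges: [-2.77, 2.77], [-0.9, 2.22], [0.21, 2.48], [-1.53, 4.67], [0.24, 2.81], [-2.84, 2.84]. Speed limits (rad/s): [2.79, 2.79, 3.14, 3.14, 3.14, 3.14].

### API

Orientations are given as a rotation vector (axis times angle).
In Python, from plant import manip, vision, silhouettes, spot_point gives the robot as it stands.
- The arm moves only by the tool apply_moves, never from a script. Its arguments are lists of equal length, an entry for each row: "slide": the shift along the world's x, y, z in m, a list of three; "delta_rot": the turn, a rotation vector about the world's x, y, z in degrees, a list of three; "grip": the closure in counts, from 0 (fully open) to 255 (shut). In form: {"slide": [[x, y, z], ...], "delta_rot": [[rx, ry, rz], ...], "grip": [grip, ...]}. A call has 1 to 20 rows; each row is the pose to reach, as a shift and turn from the pose commanded when the call began; what a row does not reach only later rows make up. A row lasts 1/10 s, in which the tool goes at most 50 mm and 8.59 degrees, less where a joint would pass 70% of its speed; a pose out of reach is approached as far as the arm can. A call with a gripper value outside its range is refused whole. The fingers move at their own pace and stop on an object; "squeeze" is the grip in N (left out, the last holds). Time passes only in rows, so rows that repeat a pose let the fingers close. It gives the time, the measured TCP pose, the force and the opening at its end, in the units of the state.
- manip.sense(): the state, without advancing time (a new reading comes with each control period).
- vision.grab_frame(name): name is "side" or "top"; returns the picture (384x512x3 uint8, red, green, blue); there is no depth.
- vision.camera_params(name): a dict with "camera_matrix" (3x3 intrinsics, pixels), "distortion" ([k1, k2, p1, p2, k3] as OpenCV has them; the pictures are not rectified), "R" (3x3) and "t" (3): a world point X has camera coordinates R X + t. Camera axes: x right, y down, z forward; pixel columns grow to the right and rows downward; lengths in mm; the calibration is good to about 2 mm. A picture is of the moment at which its call begins. camera_params takes no time and is no camera call.
- manip.finish_job(): hands the job in, once; it reports no verdict.
Trained networks look in the newest picture that a camera, given by its name, has taken for a name from the list of things; names that differ only in an ending like _2 or _b are one class to them, and where a whole thing is asked for, a point or a joint stands for the part that bears it (a point fixed in the world has none). Each returns a list of dicts, best first, with "conf" (0 to 1); they miss things now and then, are a little off and sometimes report something else, mostly with a low value. They report only what shows in the picture. A call takes as long as a camera call.
- silhouettes(label, camera): "region" (384x512 bool, what is visible of it).
- spot_point(label, camera): "centre" ([x, y, z] in mm, in world coordinates, good to about 4 mm: a listed point, or the origin of a listed thing).
The state is a dict: "time_s": time; "q": joint angles; "qvel": joint speeds; "joint_torque": joint torques, N m; "position": TCP position; "tcp_rot": TCP orientation; "force": force on the tool from outside, world axes, zero at the start; "torque": the same for the moment, N m; "opening": opening from 0.0 (shut) to 1.0 (fully open).
Only numpy, scipy, OpenCV 4.12 (cv2) and the standard library are available. Lean on these libraries where they do the work, as an engineer would, in place of code of your own. Each camera call takes 0.05 s, during which the arm holds its last target.

## Working session

There is one attempt and no reset: what is moved stays moved. The work goes in short steps, Python scripts to look and compute and a tool call to move; the robot and the scene stay as the last step left them, time stands still between calls to the robot, and variables do not carry over. Pictures are saved under pics/ and viewed, and the job is handed in when it is done.

Besides the shell and the picture viewer there is one more tool, called by a JSON object that holds its "name" and its "arguments", one argument or row to a line. apply_moves: Moves the arm, as the interface text tells. Its arguments: {"type":"object","properties":{"slide":{"type":"array","items":{"type":"array","items":{"type":"number"}}},"delta_rot":{"type":"array","items":{"type":"array","items":{"type":"number"}}},"grip":{"type":"array","items":{"type":"number"}},"squeeze":{"type":"number"}},"required":["slide","delta_rot","grip"]}

```bash
mkdir -p pics; ls; python3 - <<'E'
from plant import manip, vision, silhouettes, spot_point
import cv2
s=manip.sense(); print({k:s[k] for k in ('time_s','position','tcp_rot','force','opening')})
for c in ('side','top'):
    im=vision.grab_frame(c); cv2.imwrite(f'pics/{c}0.png',cv2.cvtColor(im,cv2.COLOR_RGB2BGR))
    for l in ('vise_rail','vise_mouth','lever_pin','lever_pad','mount','reel_mid','bin_mid','meter_mid'):
        print(c,l,[( [round(float(v)) for v in d['centre']],round(d['conf'],2)) for d in spot_point(l,c)][:3])
E
```

```text
pics
{'time_s': 0.0, 'position': array([ 168.16486634, -653.45486263,  403.35026309]), 'tcp_rot': array([-3.11439355e+00, -3.94154509e-01, -1.29209974e-04]), 'force': array([-0.01703941, -0.35094769,  0.31680271]), 'opening': 0.9994803608537463}
side vise_rail [([509, 91, 79], 0.78)]
side vise_mouth [([519, 94, -4], 0.8)]
side lever_pin [([750, -26, 26], 0.61)]
side lever_pad [([588, 80, 75], 0.69)]
side mount [([550, -93, 0], 0.63)]
side reel_mid [([750, -28, 26], 0.88)]
side bin_mid [([599, 389, 25], 0.84)]
side meter_mid [([508, -406, 16], 0.82)]
top vise_rail [([506, 96, 78], 0.94)]
top vise_mouth [([519, 92, -1], 0.9)]
top lever_pin [([547, 88, 27], 0.78)]
top lever_pad [([583, 85, 76], 0.49)]
top mount [([548, -93, -2], 0.68)]
top reel_mid [([751, -24, 19], 0.64)]
top bin_mid [([600, 385, 23], 0.68)]
top meter_mid [([512, -407, 12], 0.61), ([547, 90, 27], 0.59), ([506, 96, 77], 0.5)]
```

View pics/side0.png

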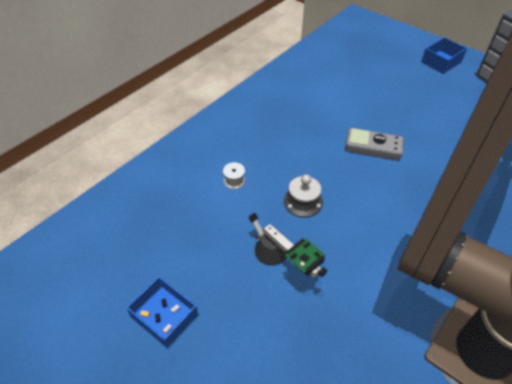

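View pics/top0.png

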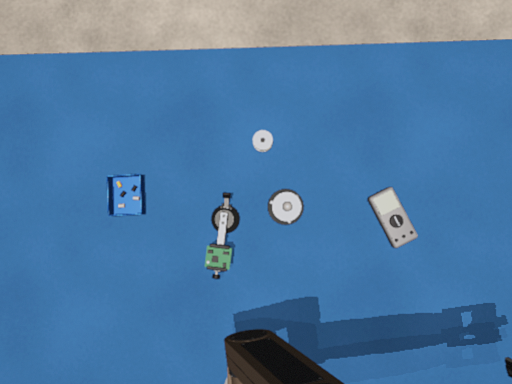

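```bash
python3 - <<'E'
from plant import vision
import numpy as np
for c in ('side','top'):
    p=vision.camera_params(c); print(c,p, -np.array(p['R']).T@np.array(p['t']))
E
```

```text
side {'camera_matrix': array([[452.49271032,   0.        , 259.99919387],
       [  0.        , 452.49271032, 188.2327152 ],
       [  0.        ,   0.        ,   1.        ]]), 'distortion': array([0.02115202, 0.        , 0.        , 0.        , 0.        ]), 'R': array([[-0.7726766 , -0.6347277 ,  0.00957187],
       [-0.48662006,  0.58256239, -0.65101611],
       [ 0.40764175, -0.50768278, -0.75900356]]), 't': array([488.10547194, 357.00076261, 997.65359496])} [144.18615025 608.33040049 984.96379106]
top {'camera_matrix': array([[477.53066001,   0.        , 251.96479148],
       [  0.        , 477.53066001, 179.99451324],
       [  0.        ,   0.        ,   1.        ]]), 'distortion': array([0.00943564, 0.        , 0.        , 0.        , 0.        ]), 'R': array([[-0.02511087, -0.99954561, -0.01667415],
       [-0.99746758,  0.02616193, -0.06613607],
       [ 0.06654224,  0.01497119, -0.99767129]]), 't': array([  22.77826862,  629.61894161, 1417.93800752])} [ 534.24368758  -14.93234446 1456.65636362]
```

The overview shows the vise at about (226,225) in the top picture, jaws towards the robot, and the mount at (286,206). I'll zoom in to refine the position and yaw.

```bash
cat > h.py <<'E'
import numpy as np, cv2
from plant import manip, vision, silhouettes, spot_point
def P(c): 
    p=vision.camera_params(c); return [np.array(p[k],float) for k in('camera_matrix','distortion','R','t')]
def proj(c,X):
    K,d,R,t=P(c); return cv2.projectPoints(np.atleast_2d(np.array(X,float)),cv2.Rodrigues(R)[0],t,K,d)[0][:,0]
def ray(c,uv):
    K,d,R,t=P(c); x=cv2.undistortPoints(np.array([[uv]],float),K,d)[0,0]
    D=R.T@np.r_[x,1]; return -R.T@t, D/np.linalg.norm(D)
def atz(c,uv,z):
    o,D=ray(c,uv); return o+D*(z-o[2])/D[2]
def tri(uva,uvb):
    o1,d1=ray('side',uva);o2,d2=ray('top',uvb)
    A=np.c_[d1,-d2]; s=np.linalg.lstsq(A,o2-o1,rcond=None)[0]
    a,b=o1+s[0]*d1,o2+s[1]*d2; return (a+b)/2,np.linalg.norm(a-b)
def crop(im,u0,v0,w,h,k,fn):
    im=cv2.resize(im[v0:v0+h,u0:u0+w],None,fx=k,fy=k,interpolation=cv2.INTER_CUBIC)
    cv2.imwrite(fn,cv2.cvtColor(im,cv2.COLOR_RGB2BGR))
E
python3 - <<'E'
from h import *
a=vision.grab_frame('side');crop(a,235,165,100,120,5,'pics/s1.png')
b=vision.grab_frame('top');crop(b,195,170,125,120,5,'pics/t1.png')
E
```

```text
(no output)
```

View pics/s1.png

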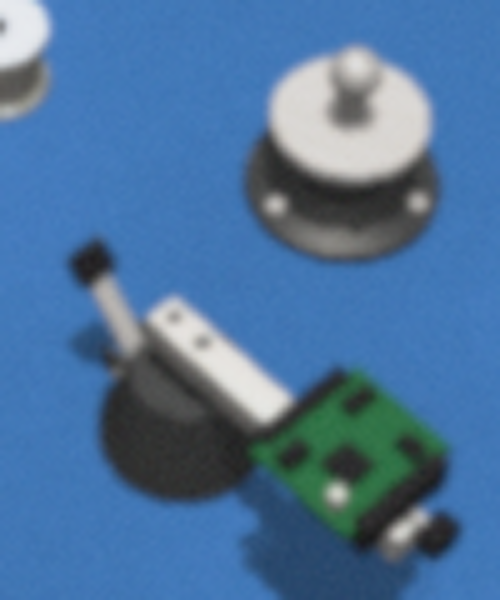

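View pics/t1.png

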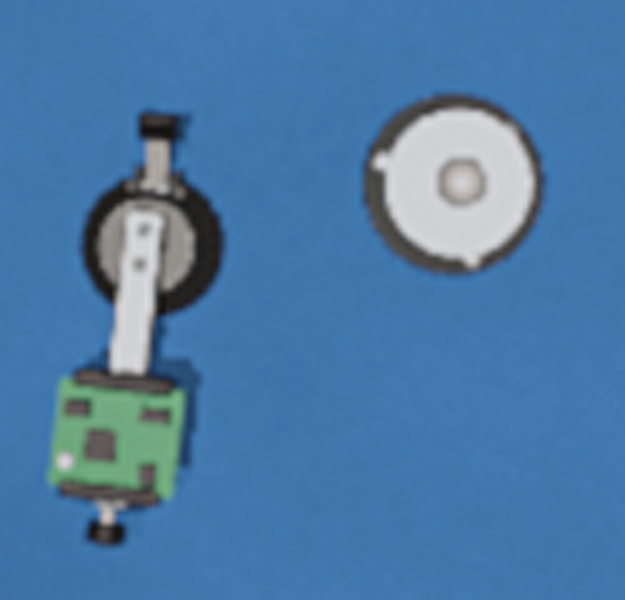

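The side crop shows the ball at about (306.1,178.5) and the collar centre at about (305.2,188.5). The top crop shows the ball at about (287.4,206.4), with the rail centreline from (223.9,212.6) to (221,244.6).

```bash
python3 - <<'E'
from h import *
np.set_printoptions(precision=1,suppress=True)
C=lambda x,y,o:((x+.5)/5-.5+o[0],(y+.5)/5-.5+o[1])
S=(235,165);T=(195,170)
print('ball',tri(C(356,68,S),C(462,182,T)))
print('collar',tri(C(351,118,S),C(461,183,T)))
e1=atz('top',C(144.5,213,T),89);e2=atz('top',C(130,373,T),89)
print('rail ends',e1,e2,np.degrees(np.arctan2(*(e1-e2)[[1,0]])))
print('pad',tri(C(92,262,S),C(159,126,T)))
print('rail far end side', atz('side',C(160,311,S),89), 'near', atz('side',C(275,412,S),89))
print('holes', tri(C(175,318,S),C(144,230,T)),tri(C(203,343,S),C(139,265,T)))
print('bell top', atz('top',C(146,247,T),55),'skirt',atz('top',C(152,243,T),5))
for c in('side','top'):
  for l in ('mount','vise_rail'):
    for d in silhouettes(l,c)[:1]:
        m=d['region'];ys,xs=np.nonzero(m);print(c,l,d['conf'],m.sum(),xs.min(),xs.max(),ys.min(),ys.max())
# disc contour of mount in top: base disc z~8?
R=manip.sense()['tcp_rot'];M=cv2.Rodrigues(np.array(R))[0];print(M)
E
```

```text
ball (array([549.6, -91.4,  96.2]), np.float64(2.9356414346242343))
collar (array([549.5, -93.2,  54.1]), np.float64(3.1624595058561886))
rail ends [535.3  89.3  89. ] [444.6  99.5  89. ] -6.404403422478478
pad (array([586.5,  81.9,  71.6]), np.float64(2.534324096871616))
rail far end side [534.7  94.2  89. ] near [456.6 105.   89. ]
holes (array([526.6,  90.7,  86.4]), np.float64(2.3483722043927364)) (array([506.7,  93.9,  87. ]), np.float64(2.3939616772833805))
bell top [515.4  91.4  55. ] skirt [517.1  91.5   5. ]
side mount 0.59 1283 284 323 174 217
side vise_rail 0.93 2201 248 327 213 276
top mount 0.64 1100 266 302 188 224
top vise_rail 0.78 1577 204 238 192 279
[[ 1.   0.2 -0. ]
 [ 0.2 -1.  -0. ]
 [-0.   0.  -1. ]]
```

{"name": "apply_moves", "arguments": {
  "slide": [
    [0.04, 0.04, 0],
    [0.08, 0.08, 0],
    [0.12, 0.12, 0],
    [0.16, 0.16, 0],
    [0.2, 0.2, 0],
    [0.24, 0.24, 0],
    [0.28, 0.28, 0],
    [0.31, 0.31, 0],
    [0.315, 0.35, 0],
    [0.317, 0.39, 0],
    [0.32, 0.43, 0],
    [0.322, 0.47, 0],
    [0.325, 0.51, 0],
    [0.327, 0.55, 0],
    [0.33, 0.59, 0],
    [0.332, 0.63, 0],
    [0.334, 0.67, 0],
    [0.336, 0.71, 0],
    [0.338, 0.735, 0],
    [0.338, 0.747, -0.01]
  ],
  "delta_rot": [
    [0, 0, -1],
    [0, 0, -2],
    [0, 0, -3],
    [0, 0, -4],
    [0, 0, -5],
    [0, 0, -6],
    [0, 0, -7],
    [0, 0, -8],
    [0, 0, -9],
    [0, 0, -10],
    [0, 0, -11],
    [0, 0, -12],
    [0, 0, -13],
    [0, 0, -14],
    [0, 0, -16],
    [0, 0, -18],
    [0, 0, -19],
    [0, 0, -20],
    [0, 0, -21],
    [0, 0, -21]
  ],
  "grip": [0, 0, 0, 0, 0, 0, 0, 0, 0, 0, 0, 0, 0, 0, 0, 0, 0, 0, 0, 0]
}}

```text
time_s: 3.2
position: [506.4, 95.3, 396.2]
tcp_rot: [-3.136, 0.176, -0.006]
force: [0.8, 0.9, 0.3]
opening: 0.997
```

{"name": "apply_moves", "arguments": {
  "slide": [
    [0, -0.001, -0.03],
    [0, -0.001, -0.06],
    [0, -0.001, -0.09],
    [0, -0.001, -0.11],
    [0, -0.001, -0.125],
    [0, -0.001, -0.14],
    [0, -0.001, -0.15],
    [0, -0.001, -0.155],
    [0, -0.001, -0.16],
    [0, -0.001, -0.16],
    [0, -0.001, -0.16]
  ],
  "delta_rot": [
    [0, 0, 0],
    [0, 0, 0],
    [0, 0, 0],
    [0, 0, 0],
    [0, 0, 0],
    [0, 0, 0],
    [0, 0, 0],
    [0, 0, 0],
    [0, 0, 0],
    [0, 0, 0],
    [0, 0, 0]
  ],
  "grip": [0, 0, 0, 0, 0, 0, 0, 0, 0, 0, 0]
}}

```text
time_s: 4.3
position: [506.5, 92.3, 235.2]
tcp_rot: [-3.136, 0.18, -0.001]
force: [-0.1, -0.4, -0.3]
opening: 1.002
```

```bash
python3 - <<'E'
from h import *
a=vision.grab_frame('side');crop(a,215,145,140,140,4,'pics/s2.png')
b=vision.grab_frame('top');crop(b,175,150,150,140,4,'pics/t2.png')
E
```

```text
(no output)
```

View pics/s2.png

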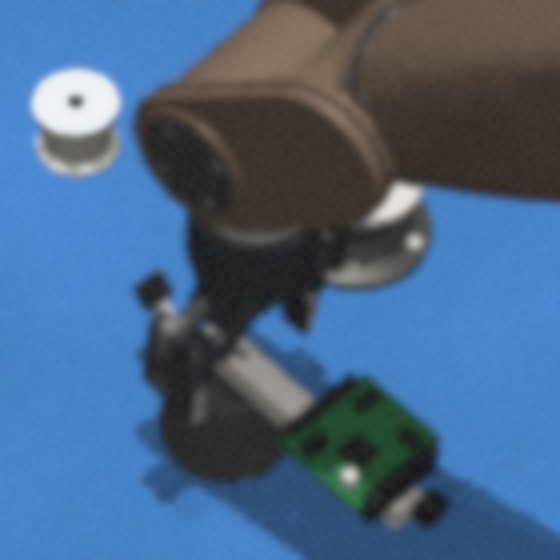

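View pics/t2.png

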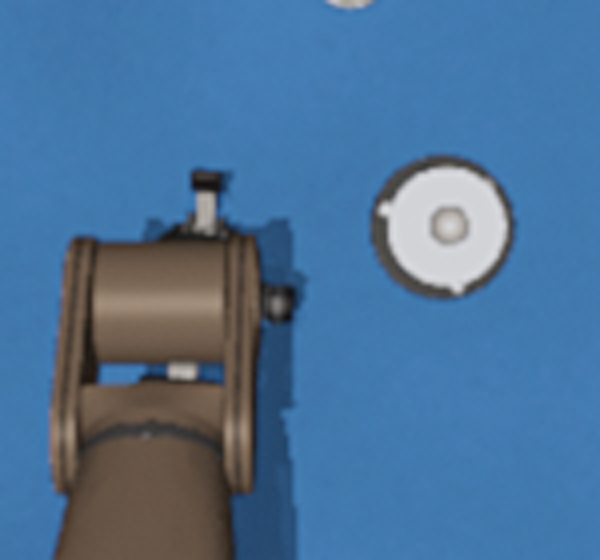

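The fingers straddle the rail in both pictures and the lever is clear of them. Closing on it.

{"name": "apply_moves", "arguments": {
  "slide": [
    [0, 0, 0],
    [0, 0, 0],
    [0, 0, 0],
    [0, 0, 0],
    [0, 0, 0],
    [0, 0, 0],
    [0, 0, 0],
    [0, 0, 0],
    [0, 0, 0],
    [0, 0, 0],
    [0, 0, 0],
    [0, 0, 0]
  ],
  "delta_rot": [
    [0, 0, 0],
    [0, 0, 0],
    [0, 0, 0],
    [0, 0, 0],
    [0, 0, 0],
    [0, 0, 0],
    [0, 0, 0],
    [0, 0, 0],
    [0, 0, 0],
    [0, 0, 0],
    [0, 0, 0],
    [0, 0, 0]
  ],
  "grip": [60, 120, 160, 190, 220, 255, 255, 255, 255, 255, 255, 255],
  "squeeze": 70
}}

```text
time_s: 5.6
position: [506.3, 92.5, 234.9]
tcp_rot: [-3.136, 0.18, -0.001]
force: [-0.2, 4.4, 1.4]
opening: 0.22
```

{"name": "apply_moves", "arguments": {
  "slide": [
    [0, 0, 0.003],
    [0, 0, 0.008],
    [0, 0, 0.015],
    [0, 0, 0.025],
    [0, 0, 0.035],
    [0, 0, 0.05],
    [0, 0, 0.065],
    [0, 0, 0.08],
    [0, 0, 0.095],
    [0, 0, 0.11],
    [0, 0, 0.125],
    [0, 0, 0.135],
    [0, 0, 0.14],
    [0, 0, 0.14],
    [0, 0, 0.14]
  ],
  "delta_rot": [
    [0, 0, 0],
    [0, 0, 0],
    [0, 0, 0],
    [0, 0, 0],
    [0, 0, 0],
    [0, 0, 0],
    [0, 0, 0],
    [0, 0, 0],
    [0, 0, 0],
    [0, 0, 0],
    [0, 0, 0],
    [0, 0, 0],
    [0, 0, 0],
    [0, 0, 0],
    [0, 0, 0]
  ],
  "grip": [255, 255, 255, 255, 255, 255, 255, 255, 255, 255, 255, 255, 255, 255, 255]
}}

```text
time_s: 7.1
position: [506.0, 92.3, 374.0]
tcp_rot: [3.136, -0.18, -0.002]
force: [0.5, 0.5, -8.8]
opening: 0.221
```

```bash
python3 - <<'E'
from h import *
s=manip.sense();print(s['position'],s['force'],s['torque'],s['tcp_rot'])
a=vision.grab_frame('side');crop(a,215,115,140,140,4,'pics/s3.png')
b=vision.grab_frame('top');crop(b,175,150,150,140,4,'pics/t3.png')
for c in('side','top'):
    for l in ('vise_rail','vise_mouth','lever_pin','lever_pad','mount'):
        print(c,l,[( [round(float(v)) for v in d['centre']],round(d['conf'],2)) for d in spot_point(l,c)][:2])
E
```

```text
[505.97945886  92.3077305  373.99059284] [ 0.51837768  0.50380282 -8.78391284] [-0.01774806 -0.00462878 -0.00637082] [ 3.13635490e+00 -1.80046349e-01 -2.23373401e-03]
side vise_rail [([505, 93, 216], 0.82)]
side vise_mouth [([520, 92, 134], 0.66)]
side lever_pin [([547, 84, 164], 0.56)]
side lever_pad [([549, 84, 167], 0.6), ([587, 82, 216], 0.52)]
side mount [([553, -89, -2], 0.88)]
top vise_rail [([582, 85, 217], 0.74), ([597, 383, 24], 0.34)]
top vise_mouth [([515, 92, 140], 0.91), ([584, 84, 217], 0.16)]
top lever_pin [([547, 88, 168], 0.74), ([550, -93, -3], 0.51)]
top lever_pad [([584, 83, 216], 0.56)]
top mount [([547, -93, -2], 0.67)]
```

View pics/s3.png

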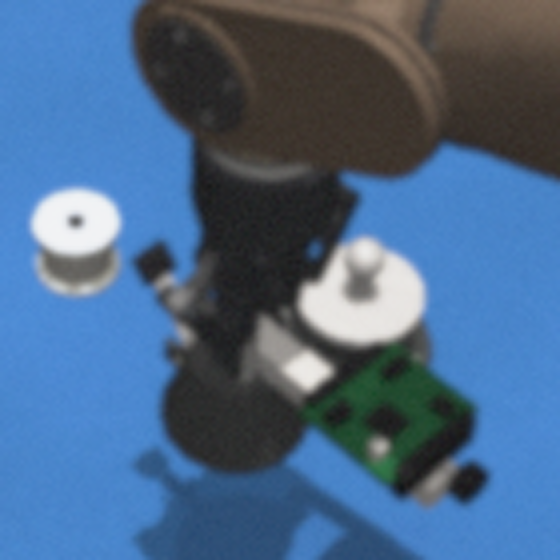

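View pics/t3.png

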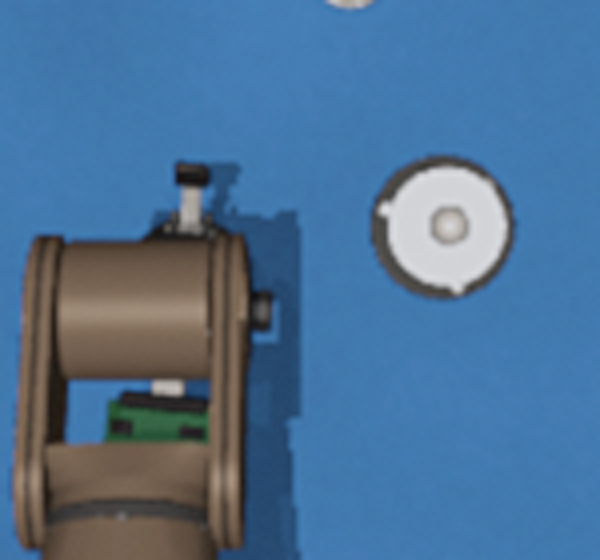

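Held level, with about 0.9 kg on the wrist. Next I'll carry it over the mount and compare the two in the same pictures.

{"name": "apply_moves", "arguments": {
  "slide": [
    [0.002, -0.01, 0],
    [0.004, -0.025, 0],
    [0.008, -0.045, 0],
    [0.012, -0.065, 0],
    [0.016, -0.085, 0],
    [0.02, -0.105, 0],
    [0.024, -0.125, 0],
    [0.027, -0.145, 0],
    [0.03, -0.162, 0],
    [0.031, -0.175, 0],
    [0.032, -0.182, 0],
    [0.032, -0.184, 0],
    [0.032, -0.184, 0],
    [0.032, -0.184, 0],
    [0.032, -0.184, 0]
  ],
  "delta_rot": [
    [0, 0, 0],
    [0, 0, 0],
    [0, 0, 0],
    [0, 0, 0],
    [0, 0, 0],
    [0, 0, 0],
    [0, 0, 0],
    [0, 0, 0],
    [0, 0, 0],
    [0, 0, 0],
    [0, 0, 0],
    [0, 0, 0],
    [0, 0, 0],
    [0, 0, 0],
    [0, 0, 0]
  ],
  "grip": [255, 255, 255, 255, 255, 255, 255, 255, 255, 255, 255, 255, 255, 255, 255]
}}

```text
time_s: 9.2
position: [538.1, -91.0, 374.7]
tcp_rot: [-3.136, 0.179, 0.0]
force: [0.3, -0.1, -8.4]
opening: 0.222
```

```bash
python3 - <<'E'
from h import *
s=manip.sense();print(s['position'],s['force'],s['tcp_rot'])
a=vision.grab_frame('side');crop(a,250,100,120,120,5,'pics/s4.png')
b=vision.grab_frame('top');crop(b,235,150,120,120,5,'pics/t4.png')
np.save('a4.npy',a);np.save('b4.npy',b)
for c in('side','top'):
    for l in ('vise_rail','vise_mouth','lever_pin','lever_pad','mount'):
        print(c,l,[( [round(float(v)) for v in d['centre']],round(d['conf'],2)) for d in spot_point(l,c)][:2])
E
```

```text
[538.14618204 -90.98930139 374.68587567] [ 0.31387117 -0.06915071 -8.36189722] [-3.13619264e+00  1.78533975e-01  1.77252777e-04]
side vise_rail [([538, -96, 218], 0.92), ([616, -103, 216], 0.7)]
side vise_mouth [([552, -92, 132], 0.7)]
side lever_pin [([578, -99, 167], 0.9)]
side lever_pad [([596, 389, 26], 0.61), ([619, -103, 216], 0.56)]
side mount [([552, -89, 2], 0.69)]
top vise_rail [([509, -407, 12], 0.41)]
top vise_mouth []
top lever_pin [([581, -95, 166], 0.71)]
top lever_pad [([616, -98, 219], 0.6)]
top mount []
```

View pics/s4.png

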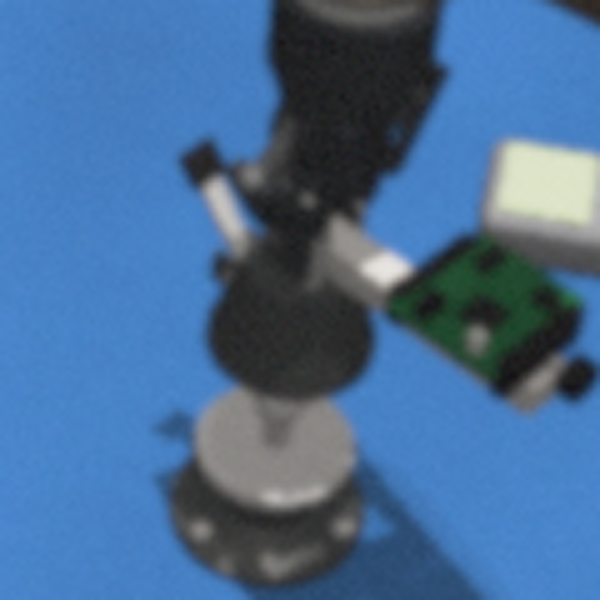

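View pics/t4.png

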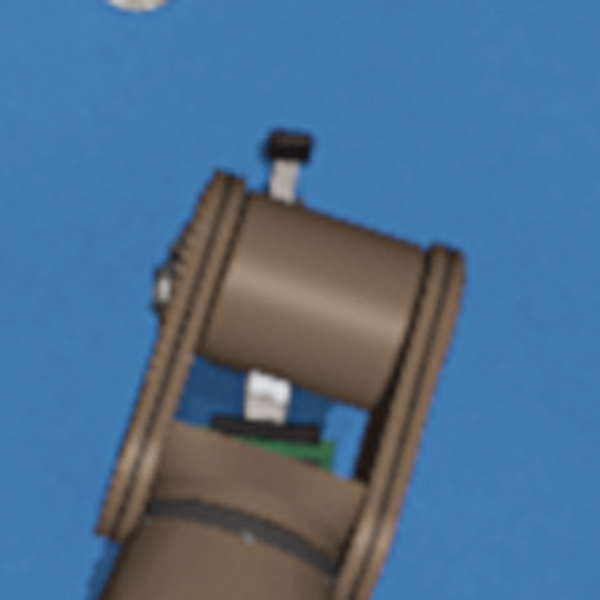

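```bash
python3 - <<'E'
from h import *
np.set_printoptions(precision=1,suppress=True)
def circ(c,x,y,z,r):
    t=np.linspace(0,2*np.pi,180); p=proj(c,np.c_[x+r*np.cos(t),y+r*np.sin(t),0*t+z])
    return p
def ext(p,o=(250,100)):
    q=(p-np.array(o)+.5)*5-.5
    return np.array([q[:,0].min(),q[:,0].max(),q[:,1].min(),q[:,1].max()])
for x,y in((549.5,-92.5),(553,-89),(549.5,-89)):
  print(x,y,'skirt',ext(circ('side',x,y,139,44)),'collar55',ext(circ('side',x,y,55,43)),'63',ext(circ('side',x,y,63,43)),'base z0',ext(circ('side',x,y,0,55)))
  print('  ball', (proj('side',[x,y,96])))
E
```

```text
549.5 -92.5 skirt [206.7 378.4 275.7 400.5] collar55 [199.1 358.  384.1 504.6] 63 [199.9 359.7 374.4 495. ] base z0 [171.9 368.5 432.7 585.4]
  ball [[306.6 178.1]]
553 -89 skirt [197.2 368.8 276.3 401.2] collar55 [190.  349.  384.7 505.2] 63 [190.9 350.6 375.  495.7] base z0 [163.1 359.8 433.3 586. ]
  ball [[304.8 178.2]]
549.5 -89 skirt [202.7 374.5 279.3 404.5] collar55 [195.2 354.3 387.7 508.5] 63 [196. 356. 378. 499.] base z0 [168.1 365.  436.2 589.3]
  ball [[305.8 178.9]]
```

```bash
cat > fit.py <<'E'
from h import *
from scipy.ndimage import gaussian_filter
from scipy.optimize import least_squares
def fitc(im,c,x,y,z,r,arcs,span=14,n=120,ch=None):
    g=im.astype(float); g=np.stack([gaussian_filter(g[...,k],0.7) for k in range(3)],-1)
    t=np.radians(np.concatenate([np.arange(a,b,3.) for a,b in arcs]))
    xy=np.array([x,y],float)
    s=np.arange(-span,span+.1,1.)
    for it in range(6):
        pts=[];res=[]
        for a in t:
            d=np.array([np.cos(a),np.sin(a)])
            X=np.c_[xy[0]+(r+s)*d[0],xy[1]+(r+s)*d[1],0*s+z]
            uv=proj(c,X).astype(np.float32)
            v=np.stack([cv2.remap(np.ascontiguousarray(g[...,k]).astype(np.float32),uv[:,0:1],uv[:,1:2],cv2.INTER_LINEAR)[:,0] for k in range(3)],-1)
            gr=np.linalg.norm(np.gradient(v,axis=0),axis=1)
            gr=gr*np.exp(-(s/ (span*.6))**2)
            if gr.max()<4: continue
            w=gr*(gr>.5*gr.max()); i=gr.argmax(); w[np.abs(np.arange(len(s))-i)>4]=0
            res.append((w*s).sum()/w.sum()); pts.append(d)
        D=np.array(pts);e=np.array(res)
        # e = D.dxy + dr
        A=np.c_[D,np.ones(len(D))]
        f=least_squares(lambda p:A@p-e,[0,0,0],loss='soft_l1',f_scale=1.0)
        xy+=f.x[:2]
    return xy,f.x[2],np.median(np.abs(A@f.x-e)),len(e)
E
python3 - <<'E'
from fit import *
np.set_printoptions(precision=1,suppress=True)
rd=lambda f:cv2.cvtColor(cv2.imread(f),cv2.COLOR_BGR2RGB)
T=rd('pics/top0.png');S=rd('pics/side0.png')
full=[(0,360)]
for nm,im,c in(('top',T,'top'),('side',S,'side')):
    print(nm)
    arcs=[(20,150),(210,340)] if c=='top' else [(-20,95),]
    print(' vise skirt0',fitc(im,c,518,92,0,44,[(-60,-20),(20,70),(110,150),(-150,-110)] if c=='top' else [(10,80),(100,160)]))
    print(' base0',fitc(im,c,549.5,-92,2,55,[(0,360)] if c=='top' else [(60,210)]))
    for z in(55,63): print(' collar',z,fitc(im,c,549.5,-92,z,43,[(0,360)]))
a=np.load('a4.npy')
print('now'); 
for z in (139,): print(' skirt',fitc(a,'side',550,-92,z,44,[(40,210)]))
print(' base0',fitc(a,'side',549.5,-92,2,55,[(60,180)]))
for z in(55,63): print(' collar',fitc(a,'side',549.5,-92,z,43,[(40,210)]))
E
```

```text
top
 vise skirt0 (array([516.1,  91.6]), np.float64(-0.6260411207506027), np.float64(0.2603825510984078), 59)
 base0 (array([549. , -87.8]), np.float64(-2.6985832932564877), np.float64(0.7269891428568522), 120)
 collar 55 (array([548.3, -92.1]), np.float64(0.527641919388024), np.float64(0.08103347619032214), 120)
 collar 63 (array([548.2, -91.7]), np.float64(0.3465799911935248), np.float64(0.23017808371456053), 120)
side
 vise skirt0 (array([518. ,  92.5]), np.float64(-0.0243404284004972), np.float64(0.12063528581462835), 44)Traceback (most recent call last):
  File "<stdin>", line 10, in <module>
  File "fit.py", line 14, in fitc
    uv=proj(c,X).astype(np.float32)
       ~~~~^^^^^
  File "h.py", line 6, in proj
    K,d,R,t=P(c); return cv2.projectPoints(np.atleast_2d(np.array(X,float)),cv2.Rodrigues(R)[0],t,K,d)[0][:,0]
            ~^^^
  File "h.py", line 4, in P
    p=vision.camera_params(c); return [np.array(p[k],float) for k in('camera_matrix','distortion','R','t')]
ValueError: time passes only in moves, steps and waits
```

```bash
sed -i 's/^def P(c):.*/_C={}\ndef P(c):\n    if c in _C: return _C[c]/; s/^    p=vision.camera_params(c); return \(.*\)$/    p=vision.camera_params(c); _C[c]=\1; return _C[c]/' h.py; head -12 h.py
python3 - <<'E'
from fit import *
np.set_printoptions(precision=1,suppress=True)
rd=lambda f:cv2.cvtColor(cv2.imread(f),cv2.COLOR_BGR2RGB)
T=rd('pics/top0.png');S=rd('pics/side0.png');a=np.load('a4.npy')
print('top base',fitc(T,'top',548.3,-92,2,55,[(0,360)],span=6),fitc(T,'top',548.3,-92,8,55,[(0,360)],span=6))
print('side'); c='side'
print(' skirt',fitc(S,c,518,92,0,44,[(10,80),(100,160)]))
print(' base0',fitc(S,c,549.5,-92,2,55,[(60,210)],span=8))
for z in(55,60,65): print(' collar',z,fitc(S,c,549.5,-92,z,43,[(0,360)],span=8))
print('now'); 
print(' skirt',fitc(a,'side',550,-92,139.5,44,[(40,210)],span=8))
print(' base0',fitc(a,'side',549.5,-92,2,55,[(60,180)],span=8))
for z in(55,60,65): print(' collar',z,fitc(a,'side',549.5,-92,z,43,[(40,210)],span=8))
E
```

```text
import numpy as np, cv2
from plant import manip, vision, silhouettes, spot_point
_C={}
def P(c):
    if c in _C: return _C[c]
    p=vision.camera_params(c); _C[c]=[np.array(p[k],float) for k in('camera_matrix','distortion','R','t')]; return _C[c]
def proj(c,X):
    K,d,R,t=P(c); return cv2.projectPoints(np.atleast_2d(np.array(X,float)),cv2.Rodrigues(R)[0],t,K,d)[0][:,0]
def ray(c,uv):
    K,d,R,t=P(c); x=cv2.undistortPoints(np.array([[uv]],float),K,d)[0,0]
    D=R.T@np.r_[x,1]; return -R.T@t, D/np.linalg.norm(D)
def atz(c,uv,z):
top base (array([548.4, -92.3]), np.float64(-0.13227145662048675), np.float64(0.13050511902362077), 120) (array([548.4, -91.9]), np.float64(-0.21805526220849053), np.float64(0.16717191253149483), 120)
side
 skirt (array([518. ,  92.5]), np.float64(-0.0243404284004972), np.float64(0.12063528581462835), 44)
 base0 (array([549.2, -87.6]), np.float64(-0.4944319017772597), np.float64(0.09357320844153175), 50)
 collar 55 (array([552.1, -93. ]), np.float64(0.5126514095487269), np.float64(0.11686983587205951), 120)
 collar 60 (array([550.2, -89.5]), np.float64(0.46768683707291825), np.float64(0.1643171764361793), 120)
 collar 65 (array([548.1, -86.1]), np.float64(0.32207641695526507), np.float64(0.24481930937521768), 120)
now
 skirt (array([549.2, -90. ]), np.float64(-0.6559960508053567), np.float64(0.05761687405869487), 57)
 base0 (array([550.5, -89.6]), np.float64(0.21253011257045717), np.float64(0.13324433972087252), 40)
 collar 55 (array([550. , -89.6]), np.float64(-0.09717433425702666), np.float64(0.06189194937615432), 57)
 collar 60 (array([548. , -86.3]), np.float64(-0.055451666579902206), np.float64(0.2251115758674257), 57)
 collar 65 (array([545.8, -82.6]), np.float64(-0.28835297508904756), np.float64(0.20260700990245029), 57)
```

Both cameras agree that the socket is within about 1.5 mm of the mount's axis and the collar is at about 60 mm. Lowering in stages and watching the force.

{"name": "apply_moves", "arguments": {
  "slide": [
    [0.0005, 0.0005, -0.006],
    [0.0005, 0.0005, -0.014],
    [0.0005, 0.0005, -0.022],
    [0.0005, 0.0005, -0.028],
    [0.0005, 0.0005, -0.032],
    [0.0005, 0.0005, -0.036],
    [0.0005, 0.0005, -0.04],
    [0.0005, 0.0005, -0.043],
    [0.0005, 0.0005, -0.046],
    [0.0005, 0.0005, -0.048],
    [0.0005, 0.0005, -0.05],
    [0.0005, 0.0005, -0.05]
  ],
  "delta_rot": [
    [0, 0, 0],
    [0, 0, 0],
    [0, 0, 0],
    [0, 0, 0],
    [0, 0, 0],
    [0, 0, 0],
    [0, 0, 0],
    [0, 0, 0],
    [0, 0, 0],
    [0, 0, 0],
    [0, 0, 0],
    [0, 0, 0]
  ],
  "grip": [255, 255, 255, 255, 255, 255, 255, 255, 255, 255, 255, 255]
}}

```text
time_s: 11.0
position: [538.6, -91.2, 324.4]
tcp_rot: [-3.136, 0.18, 0.001]
force: [-0.1, -0.0, -7.9]
opening: 0.221
```

{"name": "apply_moves", "arguments": {
  "slide": [
    [0, 0, -0.0015],
    [0, 0, -0.003],
    [0, 0, -0.0045],
    [0, 0, -0.006],
    [0, 0, -0.0075],
    [0, 0, -0.009],
    [0, 0, -0.0105],
    [0, 0, -0.012],
    [0, 0, -0.012]
  ],
  "delta_rot": [
    [0, 0, 0],
    [0, 0, 0],
    [0, 0, 0],
    [0, 0, 0],
    [0, 0, 0],
    [0, 0, 0],
    [0, 0, 0],
    [0, 0, 0],
    [0, 0, 0]
  ],
  "grip": [255, 255, 255, 255, 255, 255, 255, 255, 255]
}}

```text
time_s: 11.9
position: [538.6, -91.2, 312.4]
tcp_rot: [-3.136, 0.18, 0.001]
force: [0.4, 0.2, -8.7]
opening: 0.221
```

{"name": "apply_moves", "arguments": {
  "slide": [
    [0, 0, -0.0015],
    [0, 0, -0.003],
    [0, 0, -0.0045],
    [0, 0, -0.006],
    [0, 0, -0.0075],
    [0, 0, -0.009],
    [0, 0, -0.01],
    [0, 0, -0.011],
    [0, 0, -0.011]
  ],
  "delta_rot": [
    [0, 0, 0],
    [0, 0, 0],
    [0, 0, 0],
    [0, 0, 0],
    [0, 0, 0],
    [0, 0, 0],
    [0, 0, 0],
    [0, 0, 0],
    [0, 0, 0]
  ],
  "grip": [255, 255, 255, 255, 255, 255, 255, 255, 255]
}}

```text
time_s: 12.8
position: [538.7, -91.2, 301.5]
tcp_rot: [-3.136, 0.18, 0.0]
force: [-0.6, 0.5, -8.1]
opening: 0.223
```

Mouth at about 66.5 mm and still free. Now 0.5 mm steps.

{"name": "apply_moves", "arguments": {
  "slide": [
    [0, 0, -0.0005],
    [0, 0, -0.001],
    [0, 0, -0.0015],
    [0, 0, -0.002],
    [0, 0, -0.0025],
    [0, 0, -0.003],
    [0, 0, -0.003]
  ],
  "delta_rot": [
    [0, 0, 0],
    [0, 0, 0],
    [0, 0, 0],
    [0, 0, 0],
    [0, 0, 0],
    [0, 0, 0],
    [0, 0, 0]
  ],
  "grip": [255, 255, 255, 255, 255, 255, 255]
}}

```text
time_s: 13.5
position: [538.7, -91.2, 298.6]
tcp_rot: [-3.136, 0.18, 0.0]
force: [0.2, 0.4, -8.4]
opening: 0.216
```

{"name": "apply_moves", "arguments": {
  "slide": [
    [0, 0, -0.0005],
    [0, 0, -0.001],
    [0, 0, -0.0015],
    [0, 0, -0.002],
    [0, 0, -0.002]
  ],
  "delta_rot": [
    [0, 0, 0],
    [0, 0, 0],
    [0, 0, 0],
    [0, 0, 0],
    [0, 0, 0]
  ],
  "grip": [255, 255, 255, 255, 255]
}}

```text
time_s: 14.0
position: [538.7, -91.2, 296.6]
tcp_rot: [-3.136, 0.18, 0.0]
force: [0.8, 1.0, -7.9]
opening: 0.218
```

```bash
python3 - <<'E'
from h import *
a=vision.grab_frame('side');crop(a,250,110,120,120,5,'pics/s5.png')
E
```

```text
(no output)
```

View pics/s5.png

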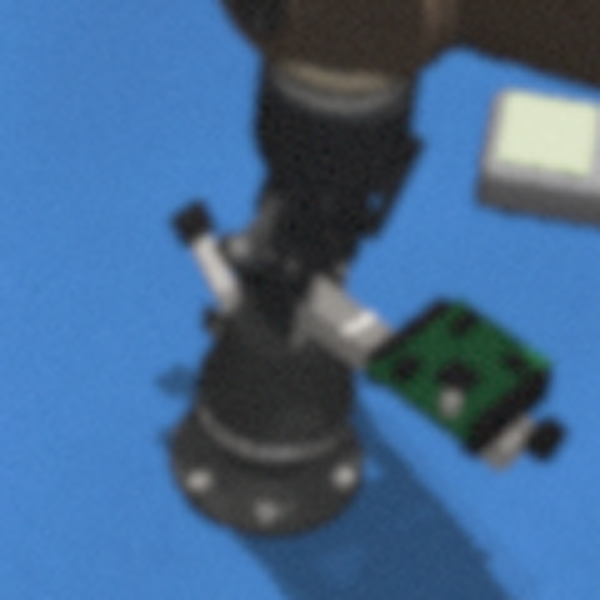

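The skirt is nearly on the collar, with only its thin rim showing at crop row ~450. Continuing.

{"name": "apply_moves", "arguments": {
  "slide": [
    [0, 0, -0.0005],
    [0, 0, -0.001],
    [0, 0, -0.001]
  ],
  "delta_rot": [
    [0, 0, 0],
    [0, 0, 0],
    [0, 0, 0]
  ],
  "grip": [255, 255, 255]
}}

```text
time_s: 14.35
position: [538.9, -91.2, 296.3]
tcp_rot: [3.136, -0.18, 0.001]
force: [-0.8, 0.6, -4.8]
opening: 0.223
```

{"name": "apply_moves", "arguments": {
  "slide": [
    [0, 0, -0.0005],
    [0, 0, -0.001],
    [0, 0, -0.001]
  ],
  "delta_rot": [
    [0, 0, 0],
    [0, 0, 0],
    [0, 0, 0]
  ],
  "grip": [255, 255, 255]
}}

```text
time_s: 14.65
position: [539.0, -91.1, 296.2]
tcp_rot: [3.136, -0.18, 0.001]
force: [-3.7, 3.6, 2.9]
opening: 0.219
```

{"name": "apply_moves", "arguments": {
  "slide": [
    [0, 0, -0.0005],
    [0, 0, -0.001],
    [0, 0, -0.001]
  ],
  "delta_rot": [
    [0, 0, 0],
    [0, 0, 0],
    [0, 0, 0]
  ],
  "grip": [255, 255, 255]
}}

```text
time_s: 14.95
position: [539.1, -91.1, 296.1]
tcp_rot: [3.136, -0.18, 0.001]
force: [-6.7, 3.2, 8.2]
opening: 0.22
```

Contact came at mouth height ~61 mm, matching the collar estimate of ~60 mm, with about 16 N on it. I'll ease off and open.

{"name": "apply_moves", "arguments": {
  "slide": [
    [0, 0, 0.0005],
    [0, 0, 0.001],
    [0, 0, 0.001],
    [0, 0, 0.001],
    [0, 0, 0.001],
    [0, 0, 0.001],
    [0, 0, 0.001],
    [0, 0, 0.001],
    [0, 0, 0.001],
    [0, 0, 0.001],
    [0, 0, 0.001],
    [0, 0, 0.001],
    [0, 0, 0.001]
  ],
  "delta_rot": [
    [0, 0, 0],
    [0, 0, 0],
    [0, 0, 0],
    [0, 0, 0],
    [0, 0, 0],
    [0, 0, 0],
    [0, 0, 0],
    [0, 0, 0],
    [0, 0, 0],
    [0, 0, 0],
    [0, 0, 0],
    [0, 0, 0],
    [0, 0, 0]
  ],
  "grip": [255, 255, 255, 190, 170, 140, 110, 70, 30, 0, 0, 0, 0],
  "squeeze": 20
}}

```text
time_s: 16.25
position: [538.7, -91.2, 294.7]
tcp_rot: [-3.136, 0.18, -0.0]
force: [0.6, 0.6, -0.1]
opening: 1.002
```

```bash
python3 - <<'E'
from h import *
a=vision.grab_frame('side');crop(a,250,110,120,120,5,'pics/s6.png')
E
```

```text
(no output)
```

View pics/s6.png

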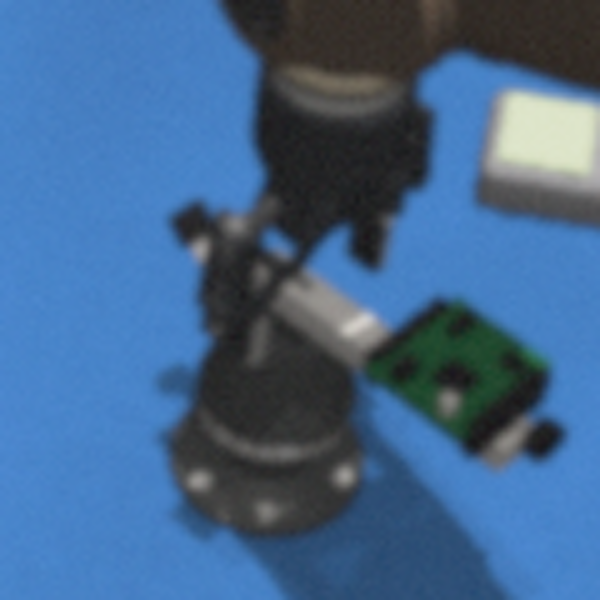

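The vise stays put with its skirt on the collar and the fingers are open. Retreating upwards, shutting the gripper, and moving over the lever pad.

{"name": "apply_moves", "arguments": {
  "slide": [
    [0, 0, 0.01],
    [0, 0, 0.025],
    [0, 0, 0.04],
    [0, 0, 0.055],
    [0, 0, 0.07],
    [0, 0, 0.07],
    [0.02, -0.002, 0.07],
    [0.04, -0.004, 0.07],
    [0.06, -0.006, 0.07],
    [0.075, -0.008, 0.07],
    [0.081, -0.009, 0.07],
    [0.081, -0.009, 0.07],
    [0.081, -0.009, 0.07],
    [0.081, -0.009, 0.07]
  ],
  "delta_rot": [
    [0, 0, 0],
    [0, 0, 0],
    [0, 0, 0],
    [0, 0, 0],
    [0, 0, 0],
    [0, 0, 0],
    [0, 0, 0],
    [0, 0, 0],
    [0, 0, 0],
    [0, 0, 0],
    [0, 0, 0],
    [0, 0, 0],
    [0, 0, 0],
    [0, 0, 0]
  ],
  "grip": [0, 0, 0, 0, 0, 100, 200, 255, 255, 255, 255, 255, 255, 255],
  "squeeze": 40
}}

```text
time_s: 17.7
position: [619.1, -100.1, 364.6]
tcp_rot: [-3.136, 0.18, 0.001]
force: [-0.4, 0.4, 0.4]
opening: 0.0
```

```bash
python3 - <<'E'
from fit import *
np.set_printoptions(precision=1,suppress=True)
print(manip.tips_ahead, manip.sense()['position'])
a=vision.grab_frame('side');crop(a,250,110,120,120,5,'pics/s7.png')
b=vision.grab_frame('top');crop(b,235,130,120,140,4,'pics/t7.png')
print(' base0',fitc(a,'side',549.5,-90,2,55,[(60,200)],span=8),' skirt',fitc(a,'side',549.5,-90,61,44,[(40,210)],span=8))
for c in('side','top'):
    for l in ('vise_rail','vise_mouth','lever_pin','lever_pad'):
        print(c,l,[( [round(float(v)) for v in d['centre']],round(d['conf'],2)) for d in spot_point(l,c)][:2])
E
```

```text
173.4 [ 619.1 -100.1  364.6]
 base0 (array([550.8, -87.8]), np.float64(0.34937298209334594), np.float64(0.1656563338357161), 47)  skirt (array([551.7, -93.1]), np.float64(-0.17508315770509011), np.float64(0.2388261882358118), 50)
side vise_rail [([539, -95, 140], 0.82)]
side vise_mouth [([552, -90, 58], 0.68)]
side lever_pin [([580, -98, 87], 0.71)]
side lever_pad [([620, -102, 138], 0.69)]
top vise_rail [([540, -90, 140], 0.5)]
top vise_mouth [([550, -92, 59], 0.58)]
top lever_pin [([579, -95, 88], 0.56)]
top lever_pad []
```

View pics/s7.png

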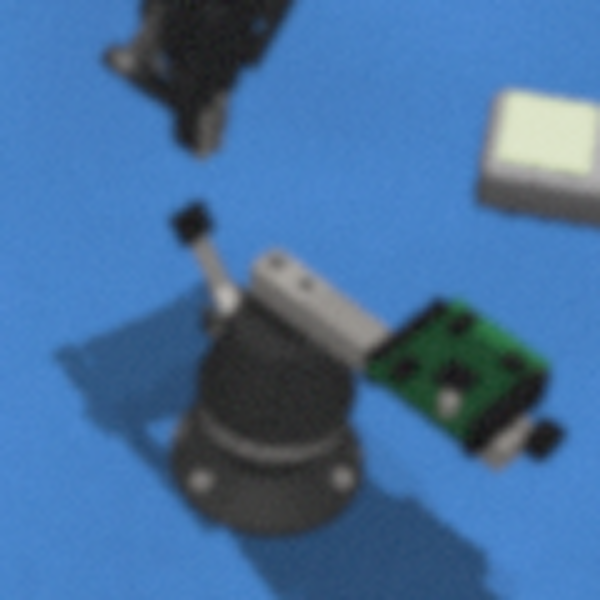

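View pics/t7.png

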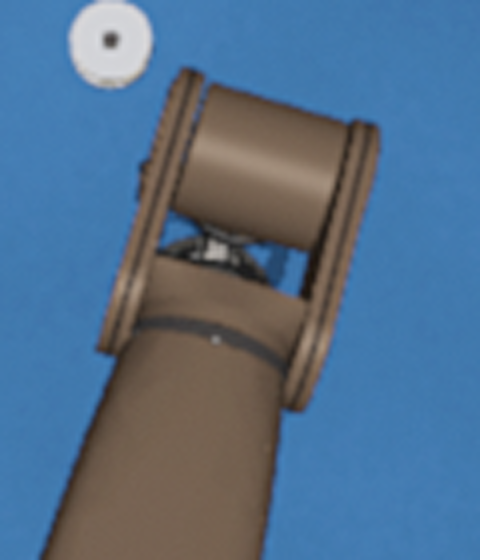

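The pad's at crop (192,222) in the side view, directly under the shut fingertips. The skirt is flush and the vise upright. Lowering towards the pad.

{"name": "apply_moves", "arguments": {
  "slide": [
    [0, -0.0005, -0.01],
    [0, -0.0005, -0.02],
    [0, -0.0005, -0.03],
    [0, -0.0005, -0.036],
    [0, -0.0005, -0.039],
    [0, -0.0005, -0.041],
    [0, -0.0005, -0.043],
    [0, -0.0005, -0.044]
  ],
  "delta_rot": [
    [0, 0, 0],
    [0, 0, 0],
    [0, 0, 0],
    [0, 0, 0],
    [0, 0, 0],
    [0, 0, 0],
    [0, 0, 0],
    [0, 0, 0]
  ],
  "grip": [255, 255, 255, 255, 255, 255, 255, 255]
}}

```text
time_s: 19.0
position: [619.8, -100.7, 320.9]
tcp_rot: [3.136, -0.18, 0.001]
force: [-0.1, 0.3, -0.7]
opening: -0.002
```

{"name": "apply_moves", "arguments": {
  "slide": [
    [0.0005, 0, -0.0015],
    [0.001, 0, -0.0028],
    [0.0025, -0.0003, -0.0043],
    [0.004, -0.0005, -0.0058],
    [0.0055, -0.0006, -0.0072],
    [0.0073, -0.0008, -0.0086],
    [0.0088, -0.001, -0.0103],
    [0.0103, -0.0011, -0.012],
    [0.0116, -0.0013, -0.0136]
  ],
  "delta_rot": [
    [0, 0, 0],
    [0, 0, 0],
    [0, 0, 0],
    [0, 0, 0],
    [0, 0, 0],
    [0, 0, 0],
    [0, 0, 0],
    [0, 0, 0],
    [0, 0, 0]
  ],
  "grip": [255, 255, 255, 255, 255, 255, 255, 255, 255]
}}

```text
time_s: 19.9
position: [631.8, -102.1, 307.6]
tcp_rot: [3.136, -0.18, 0.003]
force: [0.1, -0.1, 5.0]
opening: -0.001
```

```bash
python3 - <<'E'
from h import *
a=vision.grab_frame('side');crop(a,250,110,120,120,5,'pics/s8.png')
E
```

```text
(no output)
```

View pics/s8.png

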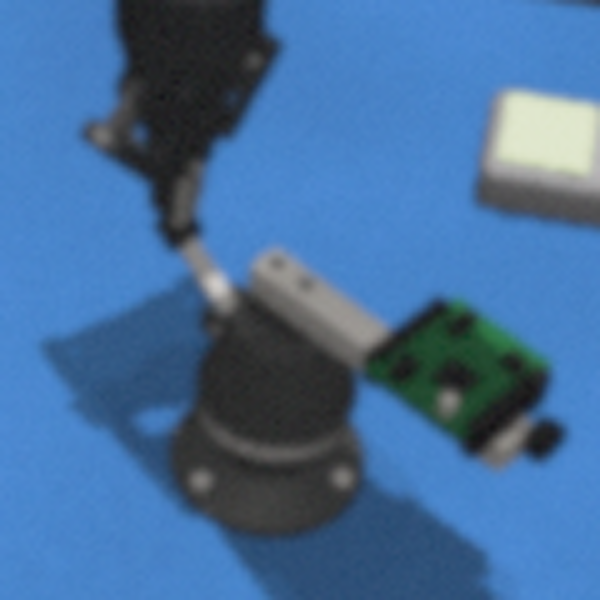

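The lever is following at 5 N, with the pad under the fingertips at crop (180,232). Continuing along the arc.

{"name": "apply_moves", "arguments": {
  "slide": [
    [0.0013, -0.0001, -0.0018],
    [0.0026, -0.0003, -0.0036],
    [0.0038, -0.0004, -0.0055],
    [0.0049, -0.0005, -0.0075],
    [0.006, -0.0006, -0.0095],
    [0.0071, -0.0008, -0.0114],
    [0.008, -0.0009, -0.0135],
    [0.009, -0.001, -0.0156],
    [0.0098, -0.0011, -0.0176],
    [0.0105, -0.0012, -0.0197],
    [0.0112, -0.0013, -0.0218],
    [0.0118, -0.0013, -0.024]
  ],
  "delta_rot": [
    [0, 0, 0],
    [0, 0, 0],
    [0, 0, 0],
    [0, 0, 0],
    [0, 0, 0],
    [0, 0, 0],
    [0, 0, 0],
    [0, 0, 0],
    [0, 0, 0],
    [0, 0, 0],
    [0, 0, 0],
    [0, 0, 0]
  ],
  "grip": [255, 255, 255, 255, 255, 255, 255, 255, 255, 255, 255, 255]
}}

```text
time_s: 21.15
position: [644.0, -103.6, 284.0]
tcp_rot: [3.135, -0.18, 0.007]
force: [2.5, -0.8, 5.6]
opening: 0.001
```

{"name": "apply_moves", "arguments": {
  "slide": [
    [0.0004, 0, -0.0015],
    [0.0008, -0.0001, -0.003],
    [0.0011, -0.0001, -0.0045],
    [0.0014, -0.0002, -0.006],
    [0.0016, -0.0002, -0.007]
  ],
  "delta_rot": [
    [0, 0, 0],
    [0, 0, 0],
    [0, 0, 0],
    [0, 0, 0],
    [0, 0, 0]
  ],
  "grip": [255, 255, 255, 255, 255]
}}

```text
time_s: 21.65
position: [644.6, -103.5, 275.7]
tcp_rot: [-3.136, 0.18, 0.001]
force: [2.6, -1.2, 3.0]
opening: -0.002
```

{"name": "apply_moves", "arguments": {
  "slide": [
    [0.0001, 0, -0.0007],
    [0.0003, 0, -0.0014],
    [0.0004, 0, -0.002],
    [0.0004, 0, -0.002]
  ],
  "delta_rot": [
    [0, 0, 0],
    [0, 0, 0],
    [0, 0, 0],
    [0, 0, 0]
  ],
  "grip": [255, 255, 255, 255]
}}

```text
time_s: 22.05
position: [644.9, -103.5, 273.8]
tcp_rot: [-3.136, 0.18, 0.001]
force: [2.6, -1.5, 2.7]
opening: 0.005
```

```bash
python3 - <<'E'
from h import *
a=vision.grab_frame('side');crop(a,250,110,120,120,5,'pics/s9.png')
b=vision.grab_frame('top');crop(b,235,130,120,140,4,'pics/t9.png')
s=manip.sense();print(s['force'],s['torque'])
E
```

```text
[ 2.56131679 -1.38178862  1.97627402] [-0.12448766 -0.37066226 -0.02709899]
```

View pics/s9.png

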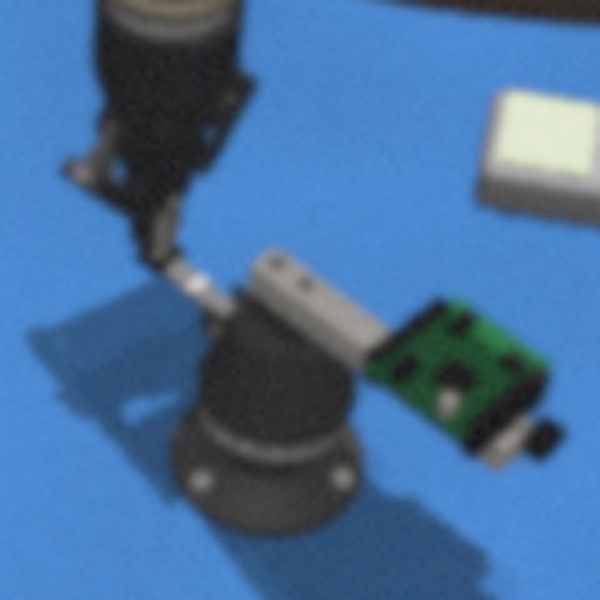

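View pics/t9.png

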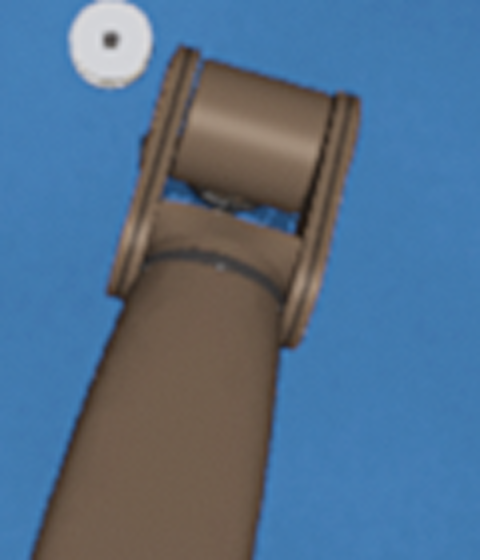

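```bash
python3 - <<'E'
from h import *
m=np.array([550.6,-92.5,61]);a=np.radians(-6.4);ex=np.array([np.cos(a),np.sin(a),0]);ez=np.array([0,0,1])
q=lambda p:((proj('side',p)-[250,110]+.5)*5-.5)[0].round()
print('pin',q(m+33*ex+29*ez))
for th in(0,.1,.2,.3,.4,.5,.6,.83):
    u=np.cos(th)*ex+np.sin(th)*ez;w=-np.sin(th)*ex+np.cos(th)*ez;p=m+33*ex+29*ez
    print(th,'in',q(p+48*u+6*w),'mid',q(p+58*u+2*w),'out',q(p+68*u+6*w), (33+68*np.cos(th)-6*np.sin(th)).round(1),(29+68*np.sin(th)+6*np.cos(th)).round(1))
s=manip.sense();R=cv2.Rodrigues(s['tcp_rot'])[0];tip=s['position']+173.4*R[:,2];print('tip',tip,q(tip),[q(tip+11*k*R[:,0]) for k in(-1,1)], (tip-m)@ex,(tip-m)[2])
E
```

```text
pin [237. 316.]
0 in [173. 262.] mid [159. 257.] out [146. 243.] 101.0 35.0
0.1 in [174. 256.] mid [160. 250.] out [148. 235.] 100.1 41.8
0.2 in [176. 252.] mid [162. 244.] out [151. 228.] 98.5 48.4
0.3 in [179. 247.] mid [165. 238.] out [154. 221.] 96.2 54.8
0.4 in [183. 244.] mid [168. 233.] out [159. 216.] 93.3 61.0
0.5 in [187. 241.] mid [172. 229.] out [164. 212.] 89.8 66.9
0.6 in [191. 239.] mid [177. 226.] out [170. 208.] 85.7 72.3
0.83 in [203. 237.] mid [190. 222.] out [186. 204.] 74.5 83.2
tip [ 644.76158542 -103.43923723  100.3870252 ] [155. 242.] [array([170., 253.]), array([141., 232.])] 94.7941479001108 39.38702519893465
```

The picture matches a lever angle of about 0.05–0.1, with the tip on the pad, so it hasn't slipped. Continuing in small steps.

{"name": "apply_moves", "arguments": {
  "slide": [
    [0, 0, -0.0005],
    [0, 0, -0.001],
    [0, 0, -0.0015],
    [0, 0, -0.0015]
  ],
  "delta_rot": [
    [0, 0, 0],
    [0, 0, 0],
    [0, 0, 0],
    [0, 0, 0]
  ],
  "grip": [255, 255, 255, 255]
}}

```text
time_s: 22.55
position: [645.0, -103.5, 272.5]
tcp_rot: [-3.136, 0.18, 0.001]
force: [1.9, 0.1, 3.4]
opening: 0.002
```

{"name": "apply_moves", "arguments": {
  "slide": [
    [0, 0, -0.0005],
    [0, 0, -0.001],
    [0, 0, -0.0015],
    [0, 0, -0.0015]
  ],
  "delta_rot": [
    [0, 0, 0],
    [0, 0, 0],
    [0, 0, 0],
    [0, 0, 0]
  ],
  "grip": [255, 255, 255, 255]
}}

```text
time_s: 22.95
position: [645.1, -103.5, 271.0]
tcp_rot: [3.136, -0.18, 0.0]
force: [2.6, -0.6, 2.6]
opening: 0.001
```

{"name": "apply_moves", "arguments": {
  "slide": [
    [0, 0, -0.0005],
    [0, 0, -0.001],
    [0, 0, -0.0015],
    [0, 0, -0.0015]
  ],
  "delta_rot": [
    [0, 0, 0],
    [0, 0, 0],
    [0, 0, 0],
    [0, 0, 0]
  ],
  "grip": [255, 255, 255, 255]
}}

```text
time_s: 23.35
position: [645.2, -103.5, 269.7]
tcp_rot: [3.136, -0.18, 0.001]
force: [3.6, -1.3, 3.4]
opening: 0.0
```

```bash
python3 - <<'E'
from h import *
a=vision.grab_frame('side');crop(a,262,140,50,50,12,'pics/s10.png')
s=manip.sense();print(s['force'],s['torque'])
E
```

```text
[2.20582418 0.15509669 3.42295965] [-0.16799082 -0.36293752 -0.04719984]
```

View pics/s10.png

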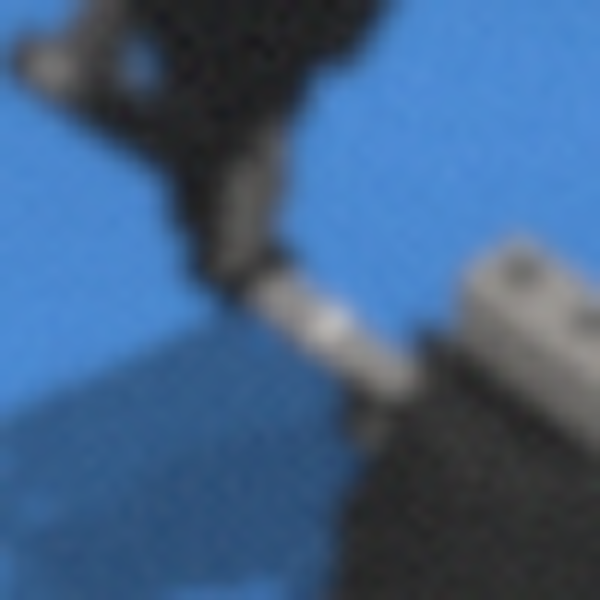

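```bash
python3 - <<'E'
from h import *
m=np.array([550.6,-92.5,61]);a=np.radians(-6.4);ex=np.array([np.cos(a),np.sin(a),0]);ez=np.array([0,0,1]);ey=np.cross(ez,ex)
im=cv2.imread('pics/s10.png')
q=lambda p:((proj('side',p)-[262,140]+.5)*12-.5)
p=m+33*ex+29*ez
outs=[]
s=manip.sense();R=cv2.Rodrigues(s['tcp_rot'])[0];tip=s['position']+173.4*R[:,2]
for th in(0,.2,.4):
    o=im.copy();u=np.cos(th)*ex+np.sin(th)*ez;w=-np.sin(th)*ex+np.cos(th)*ez
    for h in(6,-2):
        P4=q(np.array([p+x*u+y*ey+h*w for x,y in((48,-12),(68,-12),(68,12),(48,12))]))
        cv2.polylines(o,[P4.astype(int)],True,(0,0,255),1)
    cv2.polylines(o,[q(np.array([p,p+48*u])).astype(int)],False,(0,255,255),1)
    T=q(np.array([tip+x*R[:,0]+y*R[:,1] for x,y in((-11,-10),(11,-10),(11,10),(-11,10))]))
    cv2.polylines(o,[T.astype(int)],True,(0,255,0),1)
    outs.append(o[100:480,:480])
cv2.imwrite('pics/o10.png',cv2.resize(np.hstack(outs),None,fx=.55,fy=.55))
cv2.imwrite('pics/o10b.png',outs[0]);cv2.imwrite('pics/o10c.png',outs[1]);cv2.imwrite('pics/o10d.png',outs[2])
print(tip,(tip-m)@ex)
E
```

```text
[ 645.27246739 -103.50740783   96.30948386] 95.30944491809623
```

View pics/o10b.png

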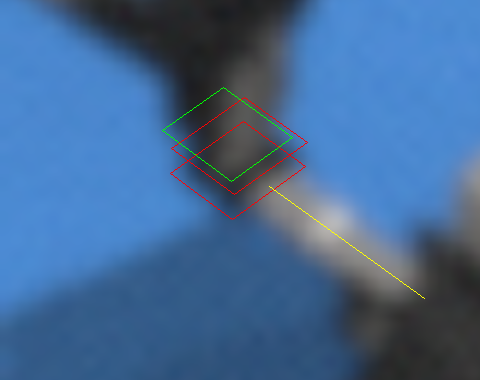

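View pics/o10d.png

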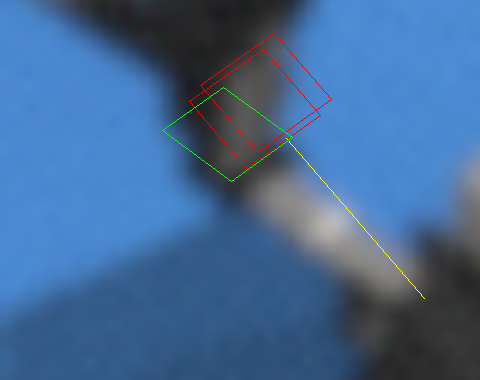

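{"name": "apply_moves", "arguments": {
  "slide": [
    [0, 0, -0.0005],
    [0, 0, -0.001],
    [0, 0, -0.001]
  ],
  "delta_rot": [
    [0, 0, 0],
    [0, 0, 0],
    [0, 0, 0]
  ],
  "grip": [255, 255, 255]
}}

```text
time_s: 23.7
position: [645.3, -103.5, 269.5]
tcp_rot: [3.136, -0.18, 0.0]
force: [1.2, -0.4, 7.1]
opening: -0.005
```

{"name": "apply_moves", "arguments": {
  "slide": [
    [0, 0, -0.0005],
    [0, 0, -0.001],
    [0, 0, -0.001]
  ],
  "delta_rot": [
    [0, 0, 0],
    [0, 0, 0],
    [0, 0, 0]
  ],
  "grip": [255, 255, 255]
}}

```text
time_s: 24.0
position: [645.4, -103.5, 269.2]
tcp_rot: [3.136, -0.18, 0.001]
force: [0.8, -0.2, 8.3]
opening: -0.001
```

{"name": "apply_moves", "arguments": {
  "slide": [
    [0, 0, -0.0005],
    [0, 0, -0.001],
    [0, 0, -0.001]
  ],
  "delta_rot": [
    [0, 0, 0],
    [0, 0, 0],
    [0, 0, 0]
  ],
  "grip": [255, 255, 255]
}}

```text
time_s: 24.3
position: [645.6, -103.5, 268.6]
tcp_rot: [3.136, -0.18, 0.002]
force: [1.4, -0.0, 8.3]
opening: 0.003
```

{"name": "apply_moves", "arguments": {
  "slide": [
    [0, 0, -0.0005],
    [0, 0, -0.001],
    [0, 0, -0.001]
  ],
  "delta_rot": [
    [0, 0, 0],
    [0, 0, 0],
    [0, 0, 0]
  ],
  "grip": [255, 255, 255]
}}

```text
time_s: 24.6
position: [645.8, -103.6, 267.9]
tcp_rot: [3.136, -0.18, 0.004]
force: [0.9, -0.1, 10.6]
opening: -0.001
```

{"name": "apply_moves", "arguments": {
  "slide": [
    [0, 0, -0.0005],
    [0, 0, -0.001],
    [0, 0, -0.001]
  ],
  "delta_rot": [
    [0, 0, 0],
    [0, 0, 0],
    [0, 0, 0]
  ],
  "grip": [255, 255, 255]
}}

```text
time_s: 24.9
position: [645.9, -103.6, 267.5]
tcp_rot: [3.136, -0.18, 0.005]
force: [0.3, -0.9, 11.0]
opening: -0.002
```

{"name": "apply_moves", "arguments": {
  "slide": [
    [0, 0, -0.0005],
    [0, 0, -0.001],
    [0, 0, -0.001]
  ],
  "delta_rot": [
    [0, 0, 0],
    [0, 0, 0],
    [0, 0, 0]
  ],
  "grip": [255, 255, 255]
}}

```text
time_s: 25.2
position: [646.0, -103.6, 267.1]
tcp_rot: [3.136, -0.18, 0.005]
force: [-0.0, 0.2, 13.3]
opening: 0.0
```

{"name": "apply_moves", "arguments": {
  "slide": [
    [0, 0, -0.0005],
    [0, 0, -0.001],
    [0, 0, -0.0015],
    [0, 0, -0.0015]
  ],
  "delta_rot": [
    [0, 0, 0],
    [0, 0, 0],
    [0, 0, 0],
    [0, 0, 0]
  ],
  "grip": [255, 255, 255, 255]
}}

```text
time_s: 25.6
position: [646.2, -103.7, 266.8]
tcp_rot: [3.136, -0.18, 0.005]
force: [-1.3, 0.2, 18.1]
opening: -0.002
```

{"name": "apply_moves", "arguments": {
  "slide": [
    [0, 0, -0.0005],
    [0, 0, -0.001],
    [0, 0, -0.0015],
    [0, 0, -0.0015]
  ],
  "delta_rot": [
    [0, 0, 0],
    [0, 0, 0],
    [0, 0, 0],
    [0, 0, 0]
  ],
  "grip": [255, 255, 255, 255]
}}

```text
time_s: 26.0
position: [646.4, -103.7, 266.4]
tcp_rot: [3.135, -0.18, 0.005]
force: [-3.0, 0.1, 19.9]
opening: -0.001
```

{"name": "apply_moves", "arguments": {
  "slide": [
    [0, 0, -0.0005],
    [0, 0, -0.001],
    [0, 0, -0.001]
  ],
  "delta_rot": [
    [0, 0, 0],
    [0, 0, 0],
    [0, 0, 0]
  ],
  "grip": [255, 255, 255]
}}

```text
time_s: 26.3
position: [646.5, -103.8, 266.1]
tcp_rot: [3.135, -0.18, 0.005]
force: [-5.4, 1.4, 22.5]
opening: 0.0
```

{"name": "apply_moves", "arguments": {
  "slide": [
    [0, 0, -0.0005],
    [0, 0, -0.001],
    [0, 0, -0.001]
  ],
  "delta_rot": [
    [0, 0, 0],
    [0, 0, 0],
    [0, 0, 0]
  ],
  "grip": [255, 255, 255]
}}

```text
time_s: 26.6
position: [646.6, -103.8, 265.9]
tcp_rot: [3.135, -0.179, 0.005]
force: [-5.8, 1.2, 25.6]
opening: -0.003
```

```bash
python3 - <<'E'
from h import *
a=vision.grab_frame('side');crop(a,250,110,120,120,5,'pics/s11.png')
s=manip.sense();print(s['force'],s['torque'],s['position'])
E
```

```text
[-5.99793393  2.08407748 25.24060561] [ 0.17090374  1.14221408 -0.00952847] [ 646.58502619 -103.75030119  265.91377272]
```

View pics/s11.png

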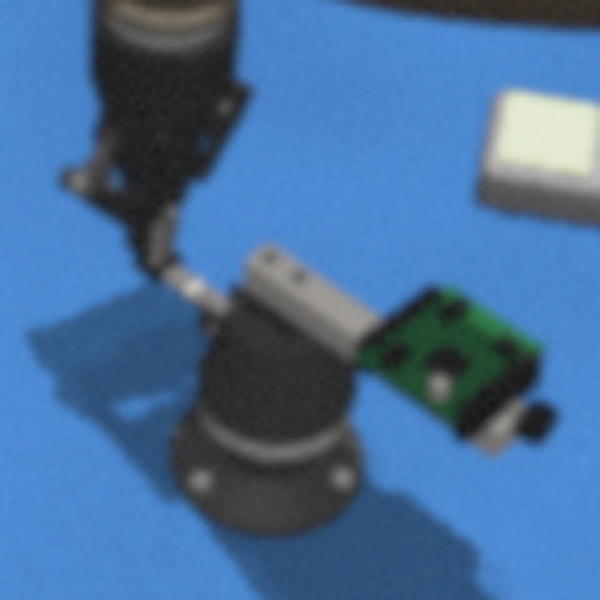

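The board side has risen about 2 px, so pressing tips the vise slightly (~0.04 rad). I'll release and see where it settles.

{"name": "apply_moves", "arguments": {
  "slide": [
    [0, 0, 0.002],
    [0, 0, 0.004],
    [0, 0, 0.006],
    [0, 0, 0.008],
    [0, 0, 0.012],
    [0, 0, 0.02],
    [0, 0, 0.035],
    [0, 0, 0.05],
    [0, 0, 0.065],
    [0, 0, 0.08],
    [0, 0, 0.08],
    [0, 0, 0.08]
  ],
  "delta_rot": [
    [0, 0, 0],
    [0, 0, 0],
    [0, 0, 0],
    [0, 0, 0],
    [0, 0, 0],
    [0, 0, 0],
    [0, 0, 0],
    [0, 0, 0],
    [0, 0, 0],
    [0, 0, 0],
    [0, 0, 0],
    [0, 0, 0]
  ],
  "grip": [255, 255, 255, 255, 255, 255, 255, 255, 255, 255, 255, 255]
}}

```text
time_s: 27.85
position: [645.1, -103.5, 339.5]
tcp_rot: [3.136, -0.18, 0.002]
force: [-0.2, -0.5, -1.3]
opening: -0.003
```

```bash
python3 - <<'E'
from h import *
a=vision.grab_frame('side');crop(a,250,110,120,120,5,'pics/s12.png')
np.save('a12.npy',a)
s=manip.sense();print(s['force'],s['position'])
for l in ('vise_rail','vise_mouth','lever_pin','lever_pad'):
        print(l,[( [round(float(v)) for v in d['centre']],round(d['conf'],2)) for d in spot_point(l,'side')][:2])
E
```

```text
[-0.06641441  0.55605083 -0.59858623] [ 644.90720834 -103.44929136  338.35687849]
vise_rail [([539, -94, 139], 0.71)]
vise_mouth [([556, -92, 57], 0.6), ([641, -107, 94], 0.6)]
lever_pin [([582, -100, 87], 0.75)]
lever_pad [([639, -105, 93], 0.4)]
```

View pics/s12.png

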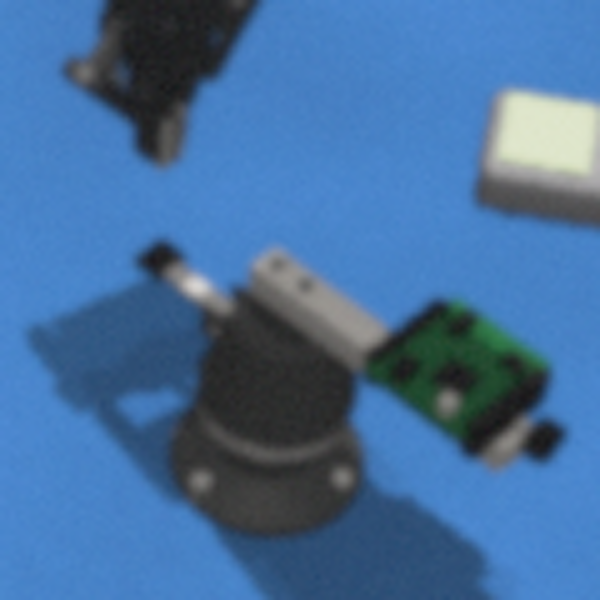

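The vise settled back upright. I need the lever angle precisely, so I'll move the arm clear to get an unobstructed top view.

{"name": "apply_moves", "arguments": {
  "slide": [
    [0, -0.03, 0.03],
    [0, -0.06, 0.06],
    [0, -0.1, 0.06],
    [0, -0.14, 0.06],
    [0, -0.18, 0.06],
    [0, -0.22, 0.06],
    [0, -0.22, 0.06]
  ],
  "delta_rot": [
    [0, 0, 0],
    [0, 0, 0],
    [0, 0, 0],
    [0, 0, 0],
    [0, 0, 0],
    [0, 0, 0],
    [0, 0, 0]
  ],
  "grip": [255, 255, 255, 255, 255, 255, 255]
}}

```text
time_s: 28.8
position: [644.1, -328.4, 397.4]
tcp_rot: [3.135, -0.188, -0.002]
force: [0.5, -0.4, -0.4]
opening: 0.001
```

```bash
python3 - <<'E'
from h import *
a=vision.grab_frame('side');crop(a,262,140,60,60,10,'pics/s13.png');np.save('a13.npy',a)
b=vision.grab_frame('top');crop(b,250,160,80,80,7,'pics/t13.png');np.save('b13.npy',b)
for c in('side','top'):
    for l in ('vise_rail','vise_mouth','lever_pin','lever_pad'):
        print(c,l,[( [round(float(v),1) for v in d['centre']],round(d['conf'],2)) for d in spot_point(l,c)][:2])
E
```

```text
side vise_rail [([539.7, -91.3, 141.5], 0.95)]
side vise_mouth [([552.0, -90.3, 55.6], 0.72)]
side lever_pin [([582.9, -100.1, 87.5], 0.95)]
side lever_pad [([643.6, -106.6, 92.7], 0.63)]
top vise_rail [([535.8, -88.3, 138.7], 0.76), ([601.9, 386.3, 25.4], 0.35)]
top vise_mouth [([551.4, -94.6, 59.6], 0.93)]
top lever_pin [([576.9, -95.2, 88.9], 0.72)]
top lever_pad [([642.2, -101.9, 96.1], 0.47)]
```

View pics/s13.png

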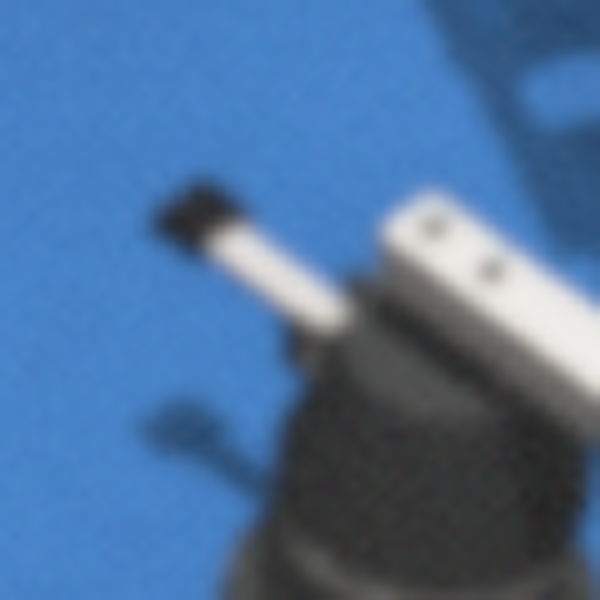

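View pics/t13.png

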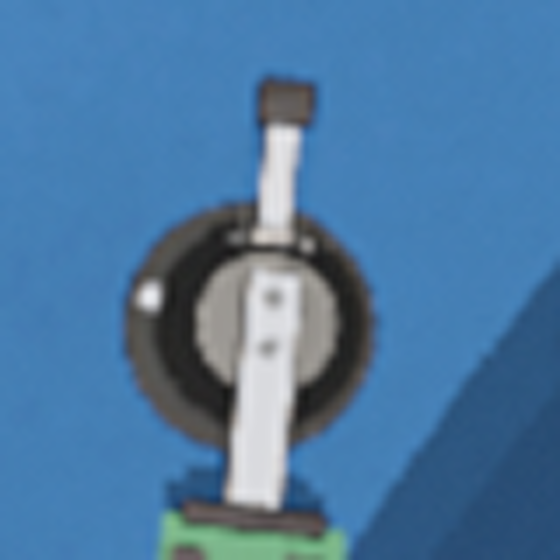

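```bash
python3 - <<'E'
from h import *
from scipy.ndimage import gaussian_filter,map_coordinates
a=gaussian_filter(np.load('a13.npy').astype(float).mean(2) if 0 else np.load('a13.npy')[...,0].astype(float),0.6)
C=lambda x,y:np.array([(x+.5)/10-.5+262,(y+.5)/10-.5+140])
def edge(p,q,w=2.5,n=25):
    p,q=C(*p),C(*q);d=(q-p)/np.linalg.norm(q-p);nn=np.array([-d[1],d[0]]);s=np.arange(-w,w+.01,.1);P=[]
    for t in np.linspace(0,1,n):
        c=p+t*(q-p);X=c+s[:,None]*nn;v=map_coordinates(a,[X[:,1],X[:,0]],order=1);g=np.abs(np.gradient(v));g*=np.exp(-(s/1.5)**2)
        g[g<.4*g.max()]=0;P.append(c+(g*s).sum()/g.sum()*nn)
    l=cv2.fitLine(np.array(P,np.float32),cv2.DIST_HUBER,0,.01,.01).ravel();return np.degrees(np.arctan2(l[1],l[0]))%180,l[2:]
ra=[edge((395,245),(560,372)),edge((455,200),(590,300))]
ro=[edge((225,262),(310,325)),edge((255,222),(335,282))]
print('rail',ra);print('rod',ro)
m=np.array([550.6,-92.5,60]);
for yaw in(-6.4,):
    A=np.radians(yaw);ex=np.array([np.cos(A),np.sin(A),0]);ez=np.array([0,0,1]);ey=np.cross(ez,ex)
    ang=lambda P,Q:np.degrees(np.arctan2(*(proj('side',Q)-proj('side',P))[0][::-1]))%180
    print('rail pred',[ang(m+y*ey+89*ez+15*ex,m+y*ey+89*ez-40*ex) for y in(10,-10)])
    for th in(-.05,0,.05,.1,.15,.2):
        u=np.cos(th)*ex+np.sin(th)*ez;p=m+33*ex+29*ez
        print(th,[ang(p+45*u+y*ey,p+15*u+y*ey).round(1) for y in(6,-6)])
E
```

```text
rail [(np.float32(36.839306), array([309.30276, 170.39642], dtype=float32)), (np.float32(36.378113), array([313.43167, 164.34161], dtype=float32))]
rod [(np.float32(36.213055), array([288.59546, 169.24171], dtype=float32)), (np.float32(36.482338), array([291.63303, 165.56985], dtype=float32))]
rail pred [np.float64(35.255409115556056), np.float64(34.85373354185648)]
-0.05 [np.float64(34.2), np.float64(33.9)]
0 [np.float64(36.1), np.float64(35.8)]
0.05 [np.float64(37.9), np.float64(37.7)]
0.1 [np.float64(39.6), np.float64(39.5)]
0.15 [np.float64(41.3), np.float64(41.2)]
0.2 [np.float64(43.0), np.float64(42.9)]
```

The lever rod's fitted angle matches level: 36.3°, against 37.5° expected at θ=0 and 41° at 0.1. Next I'll check the vise's uprightness the same way, against the picture taken when it stood on the bench.

```bash
python3 - <<'E'
from h import *
from fit import fitc
from scipy.ndimage import gaussian_filter,map_coordinates
from scipy.optimize import least_squares
rd=lambda f:cv2.cvtColor(cv2.imread(f),cv2.COLOR_BGR2RGB)
def edge(im,p,q,w=2.5,n=25):
    a=gaussian_filter(im[...,0].astype(float),.6)
    d=(q-p)/np.linalg.norm(q-p);nn=np.array([-d[1],d[0]]);s=np.arange(-w,w+.01,.1);P=[]
    for t in np.linspace(.1,.9,n):
        c=p+t*(q-p);X=c+s[:,None]*nn;v=map_coordinates(a,[X[:,1],X[:,0]],order=1);g=np.abs(np.gradient(v))*np.exp(-(s/1.5)**2)
        g[g<.4*g.max()]=0;P.append(c+(g*s).sum()/g.sum()*nn)
    l=cv2.fitLine(np.array(P,np.float32),cv2.DIST_HUBER,0,.01,.01).ravel();return np.degrees(np.arctan2(l[1],l[0]))%180
def pts(c,m,yaw,pit,y):
    A=np.radians(yaw);ex=np.array([np.cos(A)*np.cos(pit),np.sin(A)*np.cos(pit),np.sin(pit)]);ey=np.array([-np.sin(A),np.cos(A),0]);ez=np.cross(ex,ey)
    return proj(c,np.array([m+y*ey+89*ez+14*ex,m+y*ey+89*ez-50*ex]))
def ana(S,T,m):
    ob=[]
    for c,im in(('side',S),('top',T)):
        for y in(10,-10):
            p=pts(c,m,-6.4,0,y);ob.append((c,y,edge(im,p[0],p[1])))
    def r(x): 
        o=[]
        for c,y,an in ob:
            p=pts(c,m,x[0],x[1],y);d=p[1]-p[0];o.append(((np.degrees(np.arctan2(d[1],d[0]))-an+90)%180)-90)
        return o
    f=least_squares(r,[-6.4,0],x_scale=[1,.02]);print([round(float(o[2]),1) for o in ob],'yaw,pitch',f.x.round(3),'res',np.round(f.fun,2))
ana(rd('pics/side0.png'),rd('pics/top0.png'),np.array([517,92.,0]))
a,b=np.load('a13.npy'),np.load('b13.npy')
ana(a,b,np.array([549.5,-91.,60]))
print('skirt side',fitc(a,'side',550,-91,60,44,[(40,210)],span=6),'base',fitc(a,'side',550,-90,2,55,[(60,200)],span=6))
print('skirt top',fitc(b,'top',549,-92,60,44,[(-60,-25),(30,70),(110,150),(-150,-110)],span=6),'base',fitc(b,'top',548.4,-92,2,55,[(-80,-30),(30,150),(-150,-90)],span=6))
for l,p in(('reel_mid',(751,-26)),('bin_mid',(600,387)),('meter_mid',(510,-406))):
    print(l,p,[[round(float(v)) for v in d['centre']] for d in spot_point(l,'top')][:1])
E
```

```text
[40.5, 40.4, 97.1, 94.7] yaw,pitch [-7.116e+00 -1.000e-03] res [ 0.18 -0.2  -1.14  1.17]
[35.5, 35.2, 96.8, 95.0] yaw,pitch [-7.685 -0.023] res [ 0.07 -0.09 -0.87  0.88]
skirt side (array([552.19830232, -93.52689928]), np.float64(0.07433544999864633), np.float64(0.10052362531139276), 50) base (array([549.3836925 , -88.06686523]), np.float64(-0.2006947816878879), np.float64(0.02782288228358762), 47)
skirt top (array([548.98188666, -94.83591301]), np.float64(0.3685774895955718), np.float64(0.1256633991682733), 54) base (array([548.33483852, -91.49690538]), np.float64(-0.27184246272072765), np.float64(0.16537764149905462), 77)
reel_mid (751, -26) [[750, -30, 22]]
bin_mid (600, 387) [[601, 384, 24]]
meter_mid (510, -406) [[514, -406, 14]]
```

```bash
python3 - <<'E'
from h import *
f=lambda n:cv2.imread(f'pics/{n}.png',0).astype(np.float32)
a13=np.load('a13.npy');crop(a13,250,110,120,120,5,'pics/s13b.png')
r=f('s7')
for n in('s6','s9','s11','s12','s13b'):
    o=[]
    for (x0,y0,x1,y1) in((365,285,565,475),(175,430,365,535)):
        w=cv2.createHanningWindow((x1-x0,y1-y0),cv2.CV_32F)
        o.append(np.round(np.array(cv2.phaseCorrelate(r[y0:y1,x0:x1],f(n)[y0:y1,x0:x1],w)[0])/5,2))
    print(n,'board shift px',o[0],'mount shift px',o[1])
m=np.array([550,-92,60.])
for t in(0,.02,.05):
    X=m+np.array([-130*np.cos(t),15,100+130*np.sin(t)]);print(t,proj('side',X)-proj('side',m+np.array([-130,15,100])))
E
```

```text
s6 board shift px [0.   0.06] mount shift px [-0.93 -0.01]
s9 board shift px [-0.05 -0.05] mount shift px [ 0.04 -1.05]
s11 board shift px [-0.93 -2.92] mount shift px [-0.03 -0.02]
s12 board shift px [ 0.01 -0.  ] mount shift px [0.01 0.05]
s13b board shift px [0.03 0.06] mount shift px [-0.04  0.02]
0 [[0. 0.]]
0.02 [[ 0.16366207 -0.70929533]]
0.05 [[ 0.3752563  -1.79729986]]
```

The vise is in the same pose as before the press (board shift under 0.1 px). The lever is level by two independent checks: the rod–rail angle gives θ≈0±0.04, and the pad stands about 6 mm above the pin, as it should at θ=0. Nothing is being touched, so I'm handing in.

```bash
python3 - <<'E'
from h import *
print(manip.finish_job())
E
```

```text
the job is handed in; nothing more can be done
None
```

I fitted the vise on the mount and pressed the lever down, then handed the job in at about 29 s of the 70 s. I got no verdict back.

**What I did:**
- I gripped the rail, carried the vise over the ball and lowered it in small steps with the lever raised. It touched the collar at a mouth height of about 61 mm, with about 16 N on it, and I then let go.
- I pressed the lever pad down along its arc with the shut fingertips, with at most about 26 N read at the wrist. Then I moved the arm clear.

**Last checks:**
- **Vise:** the picture matches the one from before the press to within 0.1 px. The rail's tilt measured about 0.02 rad, which is within the limit and close to measuring error.
- **Lever:** its angle to the rail in the picture puts it at 0 ± 0.04 rad. The networks put the pad about 6 mm above the pin, as it should be when fully down.
- **Bystanders:** the reel, bin and meter were found within about 5 mm of their starts, which is the networks' error.

**What disagreed or went less well:**
- At full press the vise tipped by about 0.04 to 0.08 rad, then settled back flat when released.
- The push stayed at about 3 N until the pad was nearly level, and the stiff last part only showed while the vise was tipping. I rely mainly on the pictures for the lever being fully down.
- Fitting the skirt's outline put it up to 6 mm off the mount's axis, over the 4 mm limit. I judged that fit unreliable because the edges are dark on dark. The ball is well inside the 31 mm part of the socket, which should keep the offset to about 1.5 mm.

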